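# Stir the grinding media on the sieve

## Robot

A 6-joint arm with a two-finger parallel gripper is mounted at the origin on a cart in front of the work surface, level with it; the furniture and walls round the work are solid. World frame = base frame: x ahead of the robot, y to its left, z up, the work surface at z = 0. Lengths are in m, angles in rad, forces in N, time in s.
With the tool pointing down it reaches from about 0.35 to 0.975 m from the base axis. Payload 4.9 kg.
Tool frame: the origin (TCP) lies at the very end of the fingers, on their centre line; the grasp point (between the pads) lies 19 mm behind it; y points along the fingers, z is the direction in which the jaws open and shut, and the axes are right-handed (so a half turn about y gives the same grasp; the last joint's range is limited). The gripper opens to 85 mm and grips with 20 to 120 N. Pads are 22 mm wide; open, the fingers measure 114 mm over their backs; the gripper's body (76 mm by 85 mm) begins 54 mm behind the grasp point. The pads swing forward as they close: fully open they stand 13 mm farther back than shut.
Start: joints at [-1.279, 0.053, 1.613, -0, 1.476, -0.119], TCP at [0.25, -0.573, 0.231] pointing down, gripper open.
Joint ranges: [-3.01, 3.01], [-1.01, 2.22], [0.06, 2.58], [-1.02, 4.17], [0.09, 2.62], [-3.14, 3.14]. Speed limits (rad/s): [2.57, 2.57, 3.14, 3.14, 3.14, 3.14].

## Interface

Orientations are given as a rotation vector (axis times angle).
In Python, from station import monitor, viewer, ticket gives the robot as it stands.
- The arm moves only by the tool servo_tool, never from a script. Its argument "commands" is one flat list of numbers, 7 for each row, row after row: the turn, a rotation vector about the tool's x, y, z in rad, then the shift along the tool's x, y, z in cm, then the opening, from 0 (shut) to 1 (fully open). In form: [rx, ry, rz, dx, dy, dz, claw, rx, ry, rz, dx, dy, dz, claw, ...]. A call has 1 to 20 rows; each row shifts and turns the pose as measured when the row begins, along the tool's axes as they then stand; what a row does not reach is not made up. A row lasts 1/10 s, in which the tool goes at most 50 mm and 8.59 degrees, less where a joint would pass 70% of its speed; a pose out of reach is approached as far as the arm can. A call is refused whole if a number of a shift passes 5 or a number of a turn 0.15, either way. A call with a gripper value outside its range is refused whole. The fingers move at their own pace and stop on an object; "grip_force" is the grip in N (left out, the last holds). Time passes only in rows, so rows that do not move let the fingers close. It gives the time, the measured TCP pose, the force and the opening at its end, in the units of the state.
- monitor.get_obs(): the state, without advancing time (a new reading comes with each control period).
- viewer.get_image(name): name is "scene" or "top"; returns a dict with "frame" (420x560x3 uint8, red, green, blue), "depth" (420x560 float32, m along the optical axis (not along the pixel's ray), 0 where there is no reading), "camera_matrix" (3x3 intrinsics, pixels), "cam_to_world" (4x4, takes a point from camera to world coordinates). Camera axes: x right, y down, z forward; pixel columns grow to the right and rows downward; lengths in m; the calibration is good to about 2 mm. A picture is of the moment at which its call begins.
- ticket.finish_job(): hands the job in, once; it reports no verdict.
The state is a dict: "t": time; "q": joint angles; "dq": joint speeds; "effort": joint torques, N m; "tool_pos": TCP position; "tool_rot": TCP orientation; "contact_force": force on the tool from outside, world axes, zero at the start; "wrist_torque": the same for the moment, N m; "opening": finger opening in m.
Only numpy, scipy, OpenCV 4.12 (cv2) and the standard library are available. Lean on these libraries where they do the work, as an engineer would, in place of code of your own. Each camera call takes 0.05 s, during which the arm holds its last target.

## Task

Take the stirring rod from its slanted rest and stir the grinding beads round on the sieve pan with it, reaching in at a slant under the clear guard too, until all six small ones have dropped through the holes into the tray below and only the three large ones are left in the pan. Do not touch the beads with the gripper. Then lay the rod back home in its rest, stirring end down, and leave the flange and the gear on the table where they are.

Things in the scene. Friction and masses are not known exactly. Their poses are not given: they have to be found in the camera images.
- rod: stirring rod, 220 mm long: round steel, 14 mm thick, rounded at the stirring end; the other 72 mm is a black flat-sided rubber grip, 20 mm thick along the rod's y, 30 mm wide along its x. Origin at the rounded stirring end; z runs up the rod to the grip's end. 120 g, centre of mass about 105 mm up. At the start it lies in the slanted rest
- rod_grip (a point): point on the rod's axis in the middle of the black grip, 185 mm from the stirring end, axes as the rod's: the place to hold it
- rest: fixed dark steel rod rest, base 150 x 80 mm. An open trough (26 mm wide inside, 130 mm long) leans 35 deg from vertical, its upper end towards the rest's -x (to the robot's right), its open side up and away (+x). The rod lies in it, stirring end down on the stop, the upper 90 mm free; it lifts out along its axis. Origin: centre of the underside
- rest_foot (a point): point in the trough against its bottom stop where the rod's stirring end (rod origin) lies when the rod is home; 30 mm along the rest's +x from its origin, 22 mm up
- stand: fixed sieve stand, 224 mm square: tray below (30 mm walls, floor 4 mm up), frame carrying the pan, and over one half (the left) of the pan a fixed clear guard in a dark frame, underside 184 mm up, over x 0 to 109, y -110 to 110 mm of the stand; two posts at x 102, y +-104 mm. That half is reached only with the rod leaning in under the guard's open edge. Origin: centre of the underside
- pan: round sieve pan fixed on the stand, any yaw: aluminium plate 4 mm thick, top face at z = 4 mm of the pan (74 mm above the table), in a round wall of 86 mm inner radius rising 30 mm above the plate. Three round holes, 37 mm wide, centres 66 mm from the middle at 0, 120 and 240 deg. Origin: centre of the plate's underside
- hole_1 (a point): centre of sieve hole 1 (37 mm wide), on the plate's top face
- hole_2 (a point): centre of sieve hole 2 (37 mm wide), on the plate's top face
- hole_3 (a point): centre of sieve hole 3 (37 mm wide), on the plate's top face
- small_1: small (worn) grinding bead, off-white ceramic, barrel-shaped, 25 mm across, 20 mm high with 13 mm flat ends, 25 g; origin at its centre; starts standing on the sieve plate and may roll. It drops through a hole once pushed over it
- small_2: small (worn) grinding bead, off-white ceramic, barrel-shaped, 25 mm across, 20 mm high with 13 mm flat ends, 25 g; origin at its centre; starts standing on the sieve plate and may roll. It drops through a hole once pushed over it
- small_3: small (worn) grinding bead, off-white ceramic, barrel-shaped, 25 mm across, 20 mm high with 13 mm flat ends, 25 g; origin at its centre; starts standing on the sieve plate and may roll. It drops through a hole once pushed over it
- small_4: small (worn) grinding bead, off-white ceramic, barrel-shaped, 25 mm across, 20 mm high with 13 mm flat ends, 25 g; origin at its centre; starts standing on the sieve plate and may roll. It drops through a hole once pushed over it
- small_5: small (worn) grinding bead, off-white ceramic, barrel-shaped, 25 mm across, 20 mm high with 13 mm flat ends, 25 g; origin at its centre; starts standing on the sieve plate and may roll. It drops through a hole once pushed over it
- small_6: small (worn) grinding bead, off-white ceramic, barrel-shaped, 25 mm across, 20 mm high with 13 mm flat ends, 25 g; origin at its centre; starts standing on the sieve plate and may roll. It drops through a hole once pushed over it
- big_1: large grinding bead, a plain cylinder, off-white ceramic, 42 mm across, 24 mm high, 70 g; origin at its centre; starts standing flat on the sieve plate. It slides over the holes and cannot fall through
- big_2: large grinding bead, a plain cylinder, off-white ceramic, 42 mm across, 24 mm high, 70 g; origin at its centre; starts standing flat on the sieve plate. It slides over the holes and cannot fall through
- big_3: large grinding bead, a plain cylinder, off-white ceramic, 42 mm across, 24 mm high, 70 g; origin at its centre; starts standing flat on the sieve plate. It slides over the holes and cannot fall through
- flange: bystander: white flanged collar, 60 x 60 x 25 mm, loose on the table; origin at the centre of its underside
- gear: bystander: steel gear wheel, 50 x 50 x 16 mm, loose on the table; origin at the centre of its underside

How it is judged:
By the outcome, as a careful person would: the job done as asked, in the order asked, and still so for the second after the job is handed in, with the robot touching nothing.
It also fails if it takes over 72 s, if anything falls off the work surface, if the arm or the gripper's body presses on something with over 40 N, if the wrist force passes 120 N, or if a joint passes its speed limit or range.

## Working session

There is one attempt and no reset: what is moved stays moved. The work goes in short steps, Python scripts to look and compute and a tool call to move; the robot and the scene stay as the last step left them, time stands still between calls to the robot, and variables do not carry over. Pictures are saved under pics/ and viewed, and the job is handed in when it is done.

Besides the shell and the picture viewer there is one more tool, called after "Request:" as name(argument=value, ...) on one line, values as JSON. servo_tool: Moves the arm, as the interface text tells. Its arguments: {"type":"object","properties":{"commands":{"type":"array","items":{"type":"number"}},"grip_force":{"type":"number"}},"required":["commands"]}

```bash
mkdir -p pics; ls
cat > h.py <<'E'
import numpy as np, cv2
from scipy.spatial.transform import Rotation as R
from station import monitor, viewer, ticket
def snap(name,out,crop=None,scale=1):
    im=viewer.get_image(name)
    np.savez('last_%s.npz'%name,**{k:np.asarray(v) for k,v in im.items()})
    f=im['frame'][:,:,::-1]
    if crop: f=f[crop[1]:crop[3],crop[0]:crop[2]]
    if scale!=1: f=cv2.resize(f,None,fx=scale,fy=scale,interpolation=cv2.INTER_CUBIC)
    cv2.imwrite('pics/'+out,f)
    return im
def load(name): return dict(np.load('last_%s.npz'%name))
def pt(im,u,v,d=None):
    K=im['camera_matrix'];T=im['cam_to_world']
    if d is None: d=im['depth'][int(round(v)),int(round(u))]
    p=np.linalg.inv(K)@[u,v,1]*d
    return (T@np.r_[p,1])[:3]
def ray_z(im,u,v,z):
    K=im['camera_matrix'];T=im['cam_to_world']
    r=T[:3,:3]@(np.linalg.inv(K)@[u,v,1]);o=T[:3,3]
    return o+r*(z-o[2])/r[2]
def proj(im,p):
    T=np.linalg.inv(im['cam_to_world']);c=(T@np.r_[p,1])[:3];q=im['camera_matrix']@c
    return q[:2]/q[2]
E
python3 - <<'E'
from h import *
o=monitor.get_obs();print(o)
print(R.from_rotvec(o['tool_rot']).as_matrix().round(3))
for n in('scene','top'):
    im=snap(n,n+'0.png');print(n,im['camera_matrix'],im['cam_to_world'].round(3))
E
```

```text
pics
{'t': 0.0, 'q': array([-1.27902231e+00,  5.33570002e-02,  1.61433232e+00, -1.17638302e-05,
        1.47599842e+00, -1.19018509e-01]), 'dq': array([-0.00128928,  0.0020315 , -0.00140804,  0.00122034, -0.00039274,
       -0.00027104]), 'effort': array([-3.83796180e-05, -3.93683195e+01, -3.70177531e+01,  5.71573295e-06,
        7.21707882e-03, -2.26603436e-05]), 'tool_pos': array([ 0.24938651, -0.57239182,  0.23004005]), 'tool_rot': array([-0.41588937,  1.99743953, -1.99318739]), 'contact_force': array([-0.84923314, -0.52109874,  0.04344942]), 'wrist_torque': array([-0.02468169,  0.01124237,  0.01900845]), 'opening': 0.08568616752609907}
[[-0.917 -0.001  0.399]
 [-0.399  0.002 -0.917]
 [-0.    -1.    -0.002]]
scene [[394.62673905   0.         277.60397553]
 [  0.         394.62673905 214.00854931]
 [  0.           0.           1.        ]] [[-0.344  0.774 -0.531  1.005]
 [ 0.939  0.282 -0.196  0.079]
 [-0.002 -0.566 -0.824  0.9  ]
 [ 0.     0.     0.     1.   ]]
top [[542.71813521   0.         281.75427644]
 [  0.         542.71813521 207.08288955]
 [  0.           0.           1.        ]] [[-0.004 -0.986  0.168  0.332]
 [-1.     0.005  0.007 -0.101]
 [-0.008 -0.168 -0.986  1.281]
 [ 0.     0.     0.     1.   ]]
```

View pics/scene0.png

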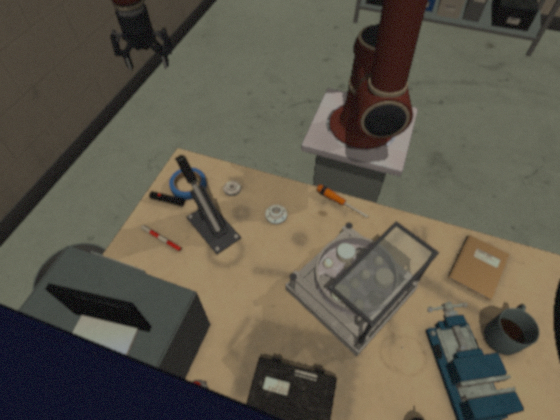

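View pics/top0.png

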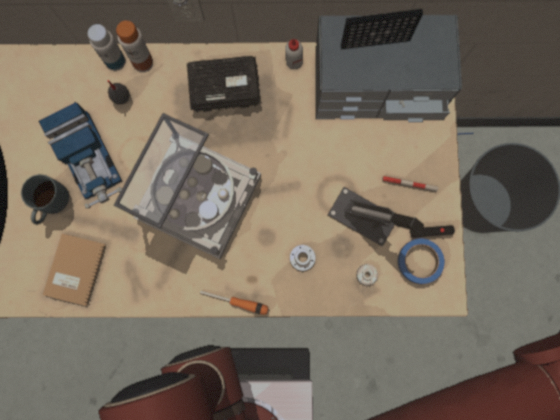

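Run:
```python
from h import *
snap('top','t1.png',(110,105,270,265),4.5)
snap('top','t2.png',(300,165,470,300),4.5)
snap('scene','s1.png',(270,210,450,360),4.4)
snap('scene','s2.png',(130,140,300,260),4.4)
```

```text
(no output)
```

View pics/t1.png

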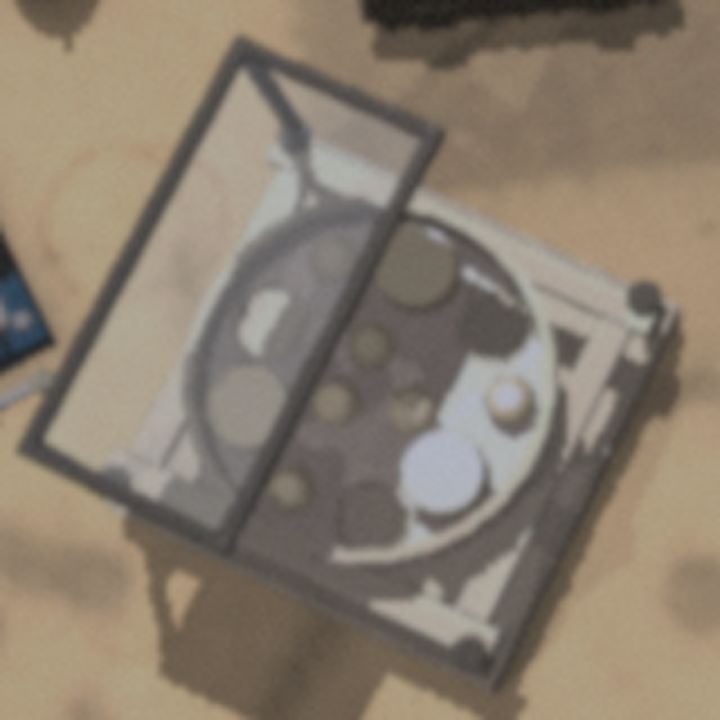

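View pics/t2.png

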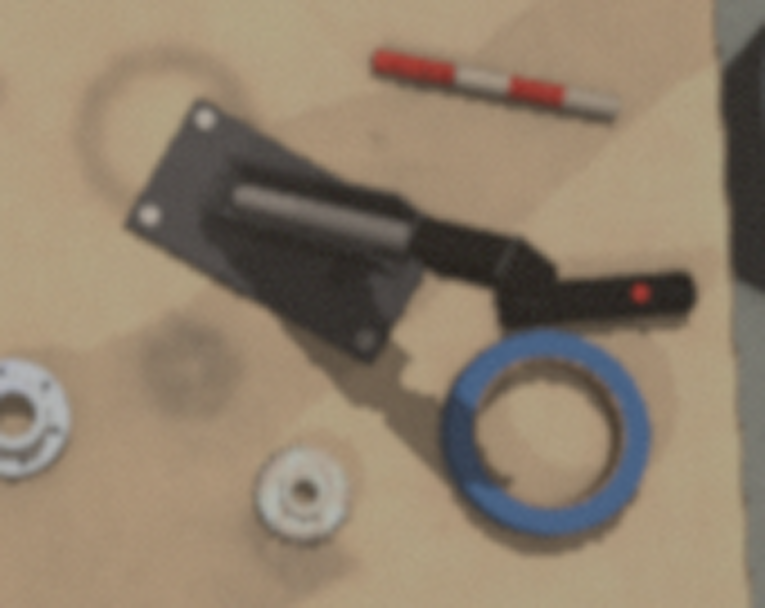

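View pics/s1.png

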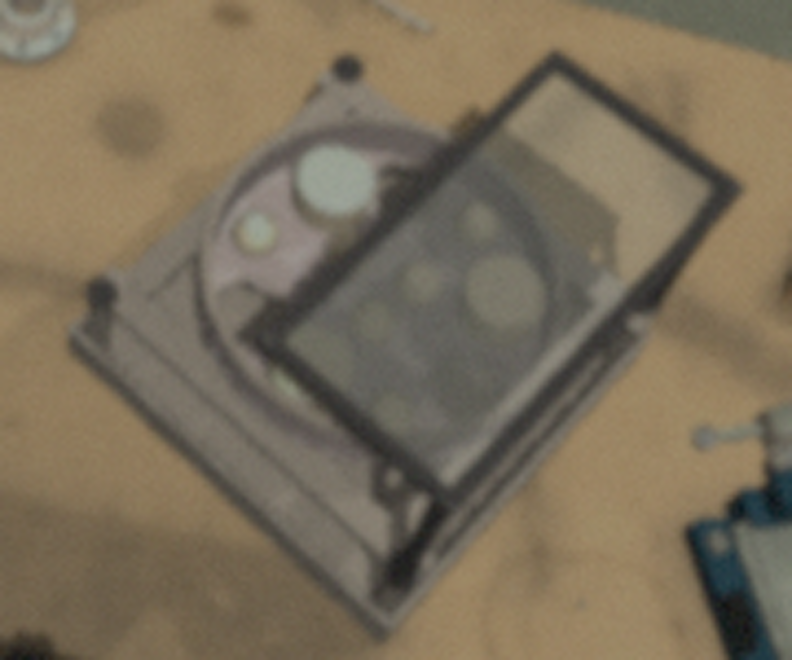

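View pics/s2.png

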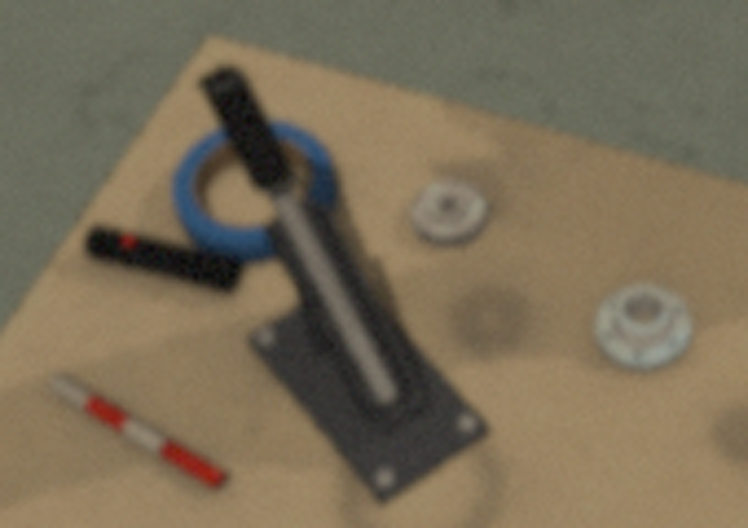

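Run:
```python
from h import *
im=load('top')
g=[(240,38),(440,130),(230,550),(22,450)]
def f(l,c,z,s=4.5): 
    return np.array([ray_z(im,c[0]+u/s,c[1]+v/s,z) for u,v in l])
for z in(0.184,0.19,.195):
    P=f(g,(110,105),z);print(z,P.round(4).tolist(),[np.linalg.norm(P[i]-P[(i+1)%4]).round(4) for i in range(4)])
print('depths guard',[pt(im,110+u/4.5,105+v/4.5).round(3).tolist() for u,v in [(340,84),(336,338),(126,500),(250,400),(330,400),(440,470),(510,400),(420,260),(370,515),(490,325),(265,315)]])
# stand posts tops, tray corners
P=f([(680,310),(495,690)],(110,105),0.03);print(P, np.linalg.norm(P[0]-P[1]))
P=f([(204,100),(125,225),(372,362)],(300,165),0.005);print('rest',P,np.linalg.norm(P[0]-P[1]),np.linalg.norm(P[2]-P[1]))
print([pt(im,300+u/4.5,165+v/4.5).round(4).tolist() for u,v in [(240,195),(270,203),(300,210),(350,220),(400,232),(420,240),(450,248),(480,255),(505,262),(520,245),(130,170)]])
print('flange',pt(im,300+0/4.5,165+370/4.5),'gear',pt(im,300+330/4.5,165+470/4.5))
```

```text
0.184 [[0.7216, 0.157, 0.184], [0.6761, 0.062, 0.184], [0.4788, 0.1535, 0.184], [0.5253, 0.2504, 0.184]] [np.float64(0.1054), np.float64(0.2175), np.float64(0.1074), np.float64(0.2174)]
0.19 [[0.7195, 0.1556, 0.19], [0.6743, 0.0611, 0.19], [0.478, 0.1521, 0.19], [0.5243, 0.2484, 0.19]] [np.float64(0.1048), np.float64(0.2164), np.float64(0.1068), np.float64(0.2162)]
0.195 [[0.7177, 0.1545, 0.195], [0.6727, 0.0603, 0.195], [0.4773, 0.151, 0.195], [0.5234, 0.2468, 0.195]] [np.float64(0.1043), np.float64(0.2154), np.float64(0.1064), np.float64(0.2152)]
depths guard [[0.696, 0.108, 0.192], [0.576, 0.107, 0.187], [0.5, 0.199, 0.194], [0.547, 0.146, 0.187], [0.565, 0.127, 0.098], [0.529, 0.071, 0.099], [0.332, -0.101, 1.281], [0.636, 0.083, 0.098], [0.521, 0.122, 0.004], [0.624, 0.06, 0.004], [0.588, 0.141, 0.186]]
[[ 0.62543213 -0.04336687  0.03      ]
 [ 0.42646751  0.05081664  0.03      ]] 0.2201305335766387
rest [[ 0.59743362 -0.24441327  0.005     ]
 [ 0.53020958 -0.20113061  0.005     ]
 [ 0.45708187 -0.32898648  0.005     ]] 0.07995286358972475 0.1472914949402877
[[0.5408, -0.2584, 0.0358], [0.5336, -0.2712, 0.0538], [0.5265, -0.2831, 0.0752], [0.5159, -0.302, 0.1098], [0.5052, -0.3199, 0.1411], [0.498, -0.3248, 0.1632], [0.4914, -0.3343, 0.1831], [0.4863, -0.3449, 0.1956], [0.481, -0.3525, 0.2103], [0.489, -0.3601, 0.2076], [0.5608, -0.2048, -0.0009]]
flange [ 0.45349663 -0.13431214  0.00727069] gear [ 0.40083128 -0.30487395  0.00735419]
```

```bash
cat >> h.py <<'E'
YAW=np.deg2rad(64.8); SO=np.array([0.576,0.107])
def Rz2(a): return np.array([[np.cos(a),-np.sin(a)],[np.sin(a),np.cos(a)]])
def s2w(p): return SO+Rz2(YAW)@np.asarray(p)
def w2s(p): return Rz2(YAW).T@(np.asarray(p)[:2]-SO)
E
python3 - <<'E'
from h import *
im=load('top')
def f(u,v,z): return ray_z(im,110+u/4.5,105+v/4.5,z)
for n,u,v,z in [('B1',443,472,.098),('B2',417,265,.098),('B3',245,405,.098),('s1',510,398,.094),('s2',368,345,.094),('s3',333,402,.094),('s4',410,408,.094),('s5',290,487,.094),('s6',330,255,.094),('h',370,515,.072),('h',493,325,.072),('h',265,320,.072)]:
    p=f(u,v,z); s=w2s(p)*1000; print(n,p.round(4),'stand mm',s.round(1),'r',np.hypot(*s).round(1),np.degrees(np.arctan2(s[1],s[0])).round(1))
# overlay
img=cv2.resize(im['frame'][105:265,110:270,::-1],None,fx=4.5,fy=4.5,interpolation=cv2.INTER_CUBIC)
def dr(pts,col):
    q=np.array([(proj(im,p)-[110,105])*4.5 for p in pts]);cv2.polylines(img,[q.astype(np.int32)],True,col,1)
a=np.linspace(0,2*np.pi,60)
def circ(c,r,z): return [np.r_[s2w(np.array(c)+r*np.array([np.cos(t),np.sin(t)])),z] for t in a]
dr(circ((0,0),.086,.104),(0,0,255)); dr(circ((0,0),.086,.074),(0,255,255))
dr([np.r_[s2w(p),.03] for p in [(-.112,-.112),(.112,-.112),(.112,.112),(-.112,.112)]],(0,255,0))
dr([np.r_[s2w(p),.19] for p in [(0,-.11),(.109,-.11),(.109,.11),(0,.11)]],(255,0,0))
cv2.imwrite('pics/ov1.png',img)
E
```

```text
B1 [0.5285 0.0699 0.098 ] stand mm [-53.9  27.2] r 60.3 153.2
B2 [0.6332 0.0848 0.098 ] stand mm [  4.3 -61.2] r 61.4 -86.0
B3 [0.5625 0.1685 0.098 ] stand mm [49.9 38.4] r 62.9 37.6
s1 [0.5662 0.0379 0.094 ] stand mm [-66.7 -20.5] r 69.8 -162.9
s2 [0.5934 0.109  0.094 ] stand mm [  9.2 -14.9] r 17.5 -58.1
s3 [0.5646 0.1257 0.094 ] stand mm [12.1 18.3] r 21.9 56.6
s4 [0.5614 0.0874 0.094 ] stand mm [-24.    4.9] r 24.5 168.4
s5 [0.522  0.1458 0.094 ] stand mm [12.1 65.4] r 66.5 79.5
s6 [0.6396 0.1292 0.094 ] stand mm [ 47.2 -48.1] r 67.4 -45.5
h [0.5111 0.1098 0.072 ] stand mm [-25.1  59.9] r 64.9 112.7
h [0.6083 0.0496 0.072 ] stand mm [-38.2 -53.6] r 65.8 -125.4
h [0.6115 0.1656 0.072 ] stand mm [68.2 -7.2] r 68.5 -6.0
```

View pics/ov1.png

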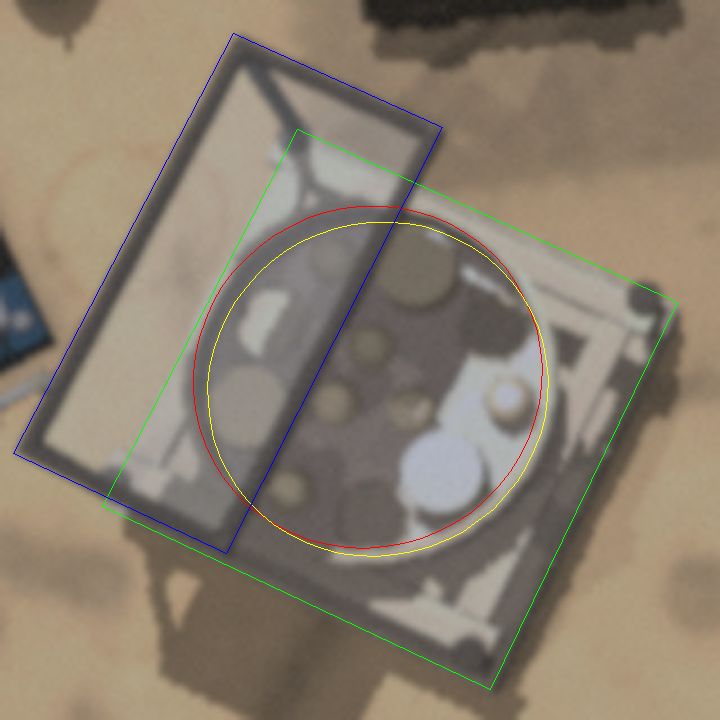

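```bash
cat >> h.py <<'E'
RC=np.array([0.5273,-0.2867]); RY=np.deg2rad(60.3)
def rest_axes():
    x=np.array([np.cos(RY),np.sin(RY),0]);y=np.array([-x[1],x[0],0]);z=np.array([0,0,1.])
    a=-np.sin(np.deg2rad(35))*x+np.cos(np.deg2rad(35))*z
    return x,y,z,a
def foot(): return np.r_[RC,0]+0.03*rest_axes()[0]+np.array([0,0,.022])
def overlay(im,crop,s,polys,out):
    img=cv2.resize(np.ascontiguousarray(im['frame'][crop[1]:crop[3],crop[0]:crop[2],::-1]),None,fx=s,fy=s,interpolation=cv2.INTER_CUBIC)
    for pts,col in polys:
        q=np.array([(proj(im,p)-[crop[0],crop[1]]+.5)*s for p in pts]);cv2.polylines(img,[q.astype(np.int32)],True,col,1,cv2.LINE_AA)
    cv2.imwrite('pics/'+out,img)
E
python3 - <<'E'
from h import *
x,y,z,a=rest_axes();f=foot();n=np.cross(a,y)
P=[]
for off,l0,l1 in((.007,0,.148),(.010,.148,.22)):
    P.append(([f+l0*a+off*y,f+l1*a+off*y,f+l1*a-off*y,f+l0*a-off*y],(0,255,255)))
P.append(([f+.22*a+sx*.015*n+sy*.01*y for sx,sy in((1,1),(1,-1),(-1,-1),(-1,1))],(0,0,255)))
P.append(([np.r_[RC,.004]+sx*.075*x+sy*.04*y for sx,sy in((1,1),(1,-1),(-1,-1),(-1,1))],(0,255,0)))
overlay(load('top'),(300,165,470,300),4.5,P,'o2.png')
overlay(load('scene'),(130,140,300,260),4.4,P,'o3.png')
E
```

```text
(no output)
```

View pics/o2.png

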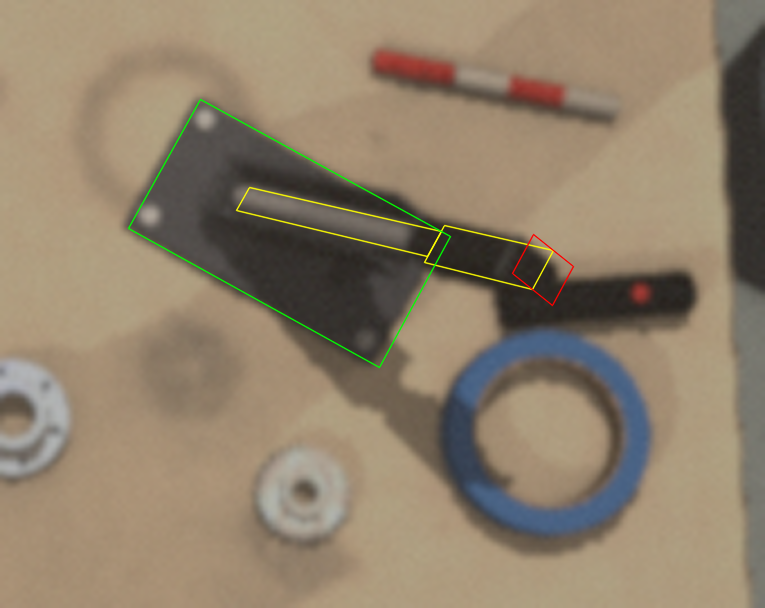

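View pics/o3.png

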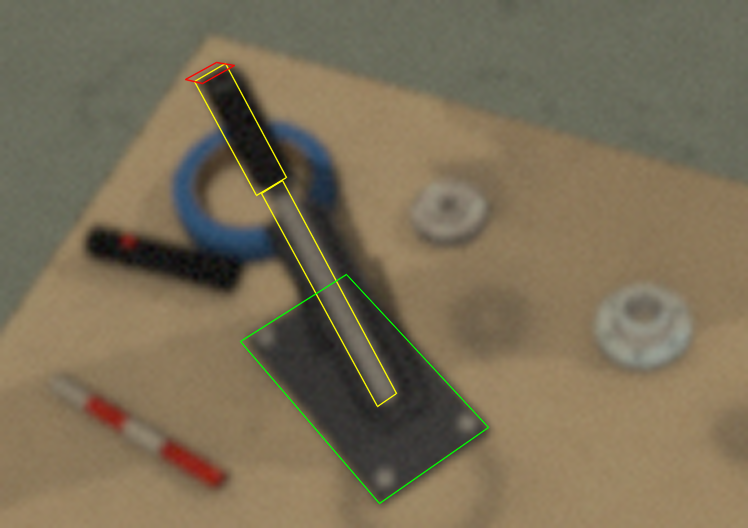

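```bash
cat >> h.py <<'E'
def Rd(d,zhint):
    """tool rotation: y=d, z closest to zhint"""
    y=np.asarray(d,float)/np.linalg.norm(d); z=np.asarray(zhint,float); z=z-y*(z@y); z/=np.linalg.norm(z)
    x=np.cross(y,z); return np.c_[x,y,z]
def pose():
    o=monitor.get_obs(); return np.array(o['tool_pos']),R.from_rotvec(o['tool_rot']).as_matrix(),o
def plan(way,claw,start=None,vmax=4.5,wmax=.14):
    """way: list of (p,Rm,nmin). prints rows"""
    if start is None: p,Rm,_=pose()
    else: p,Rm=start
    rows=[]
    for (q,Q,*n) in way:
        D=R.from_matrix(Rm.T@Q).as_rotvec(); L=np.linalg.norm(q-p)*100
        k=max(1,int(np.ceil(L/vmax)),int(np.ceil(np.linalg.norm(D)/wmax)),n[0] if n else 1)
        for i in range(k):
            Ri=Rm@R.from_rotvec(D*i/k).as_matrix()
            s=Ri.T@(q-p)/k*100
            rows.append([*np.round(D/k,3),*np.round(s,2),claw])
        p,Rm=q,Q
    print(len(rows),'rows');print(', '.join('%g'%v for r in rows for v in r))
    return rows
E
python3 - <<'E'
from h import *
x,y,z,a=rest_axes();f=foot()
Q=Rd(-a,-y)
print(f,a)
p,Rm,o=pose();print(p,o['t'])
plan([(f+.29*a,Q)],1)
E
```

```text
[ 0.54216376 -0.26064105  0.022     ] [-0.28418342 -0.49822657  0.81915204]
[ 0.24950862 -0.5727852   0.23085174] 0.3
7 rows
-0.028, -0.089, 0.084, -3.71, -0.41, -1, 1, -0.028, -0.089, 0.084, -3.8, -0.07, -0.67, 1, -0.028, -0.089, 0.084, -3.84, 0.27, -0.33, 1, -0.028, -0.089, 0.084, -3.82, 0.59, 0.03, 1, -0.028, -0.089, 0.084, -3.74, 0.91, 0.38, 1, -0.028, -0.089, 0.084, -3.6, 1.2, 0.74, 1, -0.028, -0.089, 0.084, -3.4, 1.47, 1.09, 1
```

Request:
servo_tool(commands=[-0.03,-0.09,0.08,-3.7,-0.4,-1,1,-0.03,-0.09,0.08,-3.8,-0.1,-0.7,1,-0.03,-0.09,0.08,-3.8,0.3,-0.3,1,-0.03,-0.09,0.08,-3.8,0.6,0,1,-0.03,-0.09,0.08,-3.7,0.9,0.4,1,-0.03,-0.09,0.08,-3.6,1.2,0.7,1,-0.03,-0.09,0.08,-3.4,1.5,1.1,1,0,0,0,0,0,0,1])

```text
t: 1.1
tool_pos: [0.463, -0.3964, 0.2594]
tool_rot: [-0.403, 1.65, -1.109]
contact_force: [-0.3, -0.1, -0.4]
opening: 0.0855
```

Run:
```python
from h import *
x,y,z,a=rest_axes();f=foot()
Q=Rd(-a,-y)
p,Rm,o=pose();print(p,o['t'],o['q'], 'err',f+.29*a-p,R.from_matrix(Rm.T@Q).as_rotvec())
plan([(f+.26*a,Q),(f+.168*a,Q)],1)
```

```text
[ 0.46301347 -0.39641125  0.25942291] 1.1 [-1.05510992  0.16205745  1.53259564  0.50939893  1.78728023 -0.54552725] err [-0.0032629  -0.00871551  0.00013119] [0.03018478 0.02372672 0.0010608 ]
4 rows
0.03, 0.024, 0.001, 0.75, 2.46, 0.2, 1, 0, 0, 0, 0, 3.07, -0, 1, 0, 0, 0, 0, 3.07, -0, 1, 0, 0, 0, 0, 3.07, -0, 1
```

Request:
servo_tool(commands=[0.03,0.024,0,0.75,0.5,0.2,1,0,0,0,0,3,0,1,0,0,0,0,3,0,1,0,0,0,0,3,0,1,0,0,0,0,2,0,1,0,0,0,0,0.2,0,1], grip_force=80)

```text
t: 1.7
tool_pos: [0.4942, -0.3471, 0.1563]
tool_rot: [-0.375, 1.654, -1.155]
contact_force: [-0.6, 0.1, -0.6]
opening: 0.0857
```

Run:
```python
from h import *
x,y,z,a=rest_axes();f=foot()
Q=Rd(-a,-y)
p,Rm,o=pose();print(p,o['t'],o['contact_force'], 'err tool',Rm.T@(f+.166*a-p),R.from_matrix(Rm.T@Q).as_rotvec())
snap('top','t3.png',(300,165,470,300),4.5)
snap('scene','s3.png',(130,140,300,260),4.4)
```

```text
[ 0.49417067 -0.3470764   0.15627904] 1.7 [-0.55909191  0.11361332 -0.55592322] err tool [-0.0039628   0.00064773 -0.0011612 ] [-0.00498793 -0.00530178  0.0112867 ]
```

View pics/t3.png

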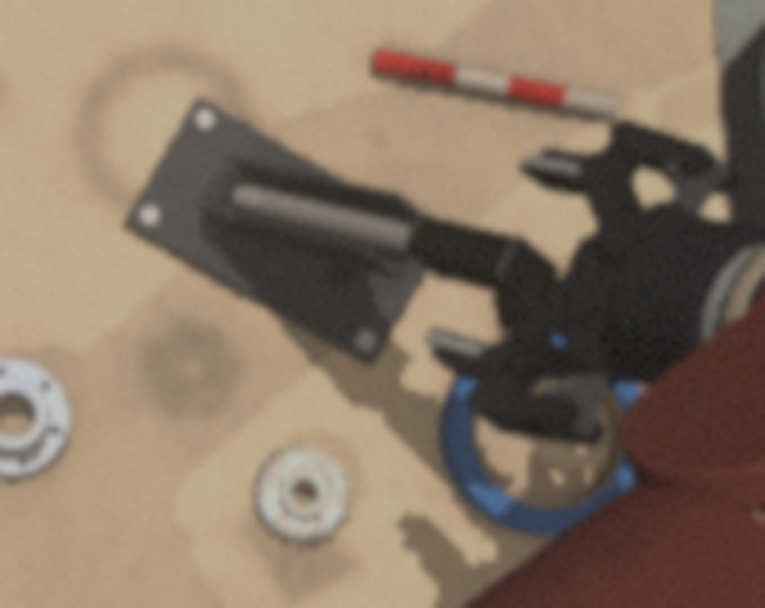

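View pics/s3.png

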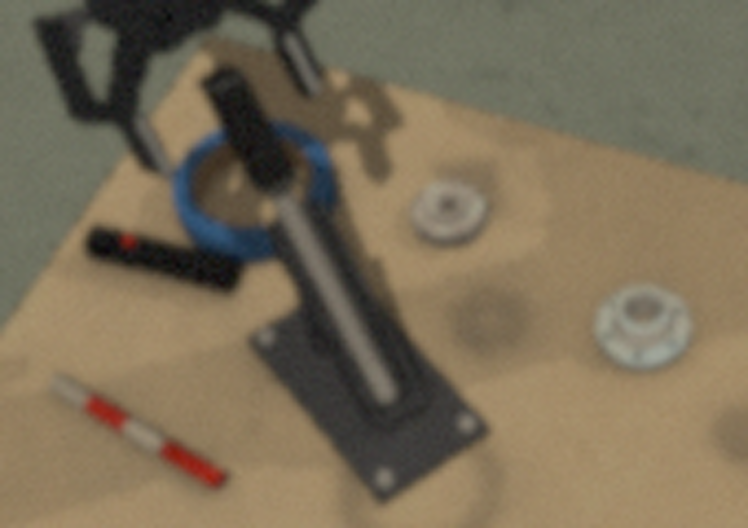

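Request:
servo_tool(commands=[0,0,0.01,-0.4,0,-0.1,1,0,0,0,0,0,0,0,0,0,0,0,0,0,0,0,0,0,0,0,0,0,0,0,0,0,0,0,0,0,0,0,0,0,0,0,0,0,0,0,0,0,0,0,0,0,0,0,0,0], grip_force=80)

```text
t: 2.6
tool_pos: [0.4959, -0.3504, 0.1669]
tool_rot: [-0.365, 1.643, -1.16]
contact_force: [0.1, 0.3, 0.3]
opening: 0.0188
```

Run:
```python
from h import *
x,y,z,a=rest_axes();f=foot()
Q=Rd(-a,-y)
p,Rm,o=pose();print(p,o['t'],o['contact_force'],o['wrist_torque'], 'err tool',Rm.T@(f+.166*a-p),R.from_matrix(Rm.T@Q).as_rotvec())
snap('top','t4.png',(300,165,470,300),4.5)
snap('scene','s4.png',(130,140,300,260),4.4)
```

```text
[ 0.49588946 -0.35041453  0.16694194] 2.6 [0.14875433 0.32167915 0.34566043] [-0.22794791  0.11084141 -0.04524668] err tool [ 0.00041198  0.01053484 -0.0044657 ] [-0.01728686 -0.0017421   0.00687596]
```

View pics/t4.png

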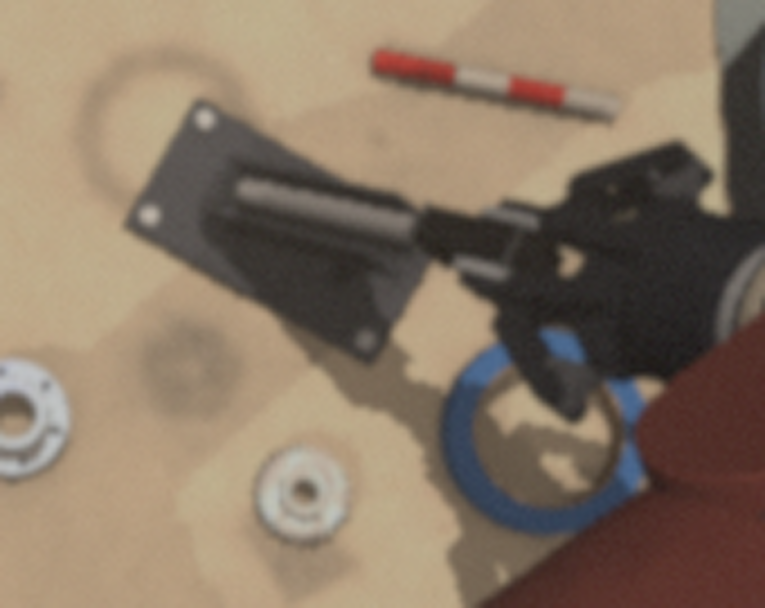

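View pics/s4.png

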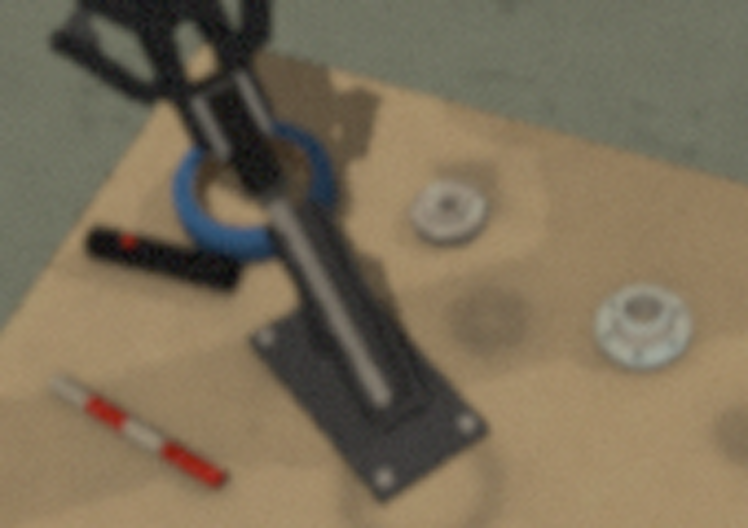

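Request:
servo_tool(commands=[0,0,0,0,-1,0,0,0,0,0,0,-2,0,0,0,0,0,0,-3,0,0,0,0,0,0,-3,0,0,0,0,0,0,-3,0,0,0,0,0,0,-3,0,0,0,0,0,0,-2,0,0,0,0,0,0,0,0,0])

```text
t: 3.5
tool_pos: [0.4417, -0.4364, 0.3116]
tool_rot: [-0.368, 1.648, -1.159]
contact_force: [0.2, 0.9, -0.5]
opening: 0.0192
```

Run:
```python
from h import *
p,Rm,o=pose();print(p,o['t'],o['q'],o['contact_force'],o['wrist_torque'],o['opening'])
print(Rm.round(3))
snap('top','t5.png',(250,130,450,280),4)
snap('scene','s5.png',(100,50,300,200),4)
```

```text
[ 0.44171811 -0.43636472  0.31156602] 3.5 [-1.11888144  0.15495422  1.45150061  0.51693822  1.85432727 -0.52593678] [ 0.16961714  0.86782018 -0.53323604] [-0.30746216  0.21605745 -0.02292853] 0.019200988625161015
[[-0.412  0.292  0.863]
 [-0.714  0.485 -0.505]
 [-0.566 -0.824  0.008]]
```

View pics/t5.png

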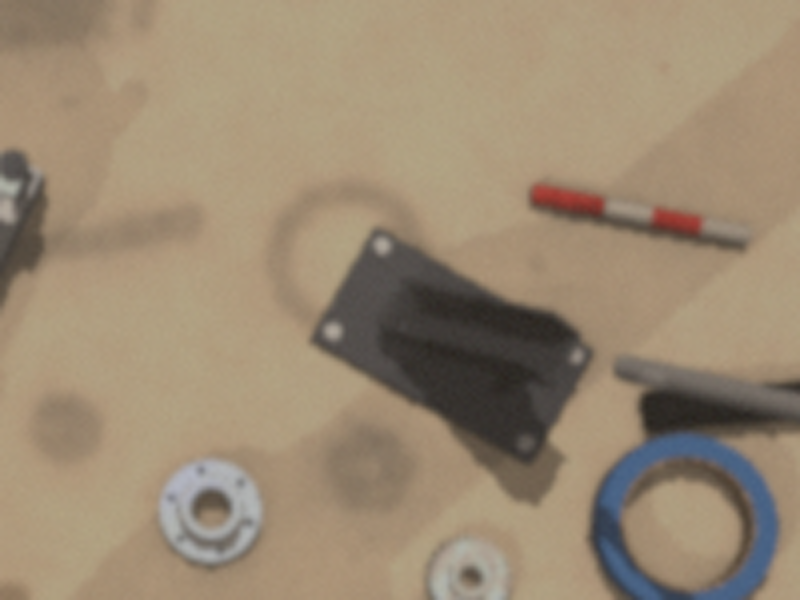

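View pics/s5.png

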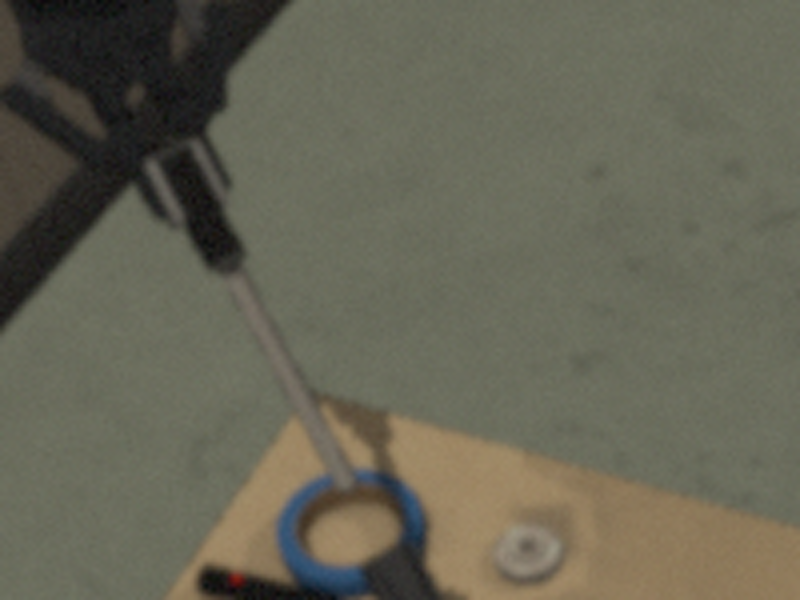

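```bash
cat >> h.py <<'E'
def tri(u1,u2,a='top',b='scene'):
    A=[];B=[]
    for n,u in((a,u1),(b,u2)):
        im=load(n);T=im['cam_to_world'];o=T[:3,3];d=T[:3,:3]@(np.linalg.inv(im['camera_matrix'])@[u[0],u[1],1]);d/=np.linalg.norm(d)
        M=np.eye(3)-np.outer(d,d);A.append(M);B.append(M@o)
    p=np.linalg.lstsq(np.vstack(A),np.hstack(B),rcond=None)[0]
    return p
E
python3 - <<'E'
from h import *
u1=(617/4+250-.4,366/4+130-.4);u2=(345/4+100-.4,487/4+50-.4)
p=tri(u1,u2);print(p,[proj(load(n),p)-u for n,u in(('top',u1),('scene',u2))])
q,Rm,o=pose();print('tip in tool mm',Rm.T@(p-q)*1000)
T=load('top'); print('surface depth pts',[ (Rm.T@(pt(T,250+u/4-.4,130+v/4-.4)-q)*1000).round(1).tolist() for u,v in((630,369),(660,377),(700,387),(740,397),(780,407))])
E
```

```text
[ 0.49185833 -0.34639992  0.16903047] [array([ 0.61536829, -0.27756796]), array([0.57649743, 0.06859163])]
tip in tool mm [ -3.98617653 172.38865199  -1.8250199 ]
surface depth pts [[-10.6, 156.5, -4.9], [-745.5, -668.8, -258.8], [-9.4, 107.4, -4.9], [-10.2, 79.6, -5.2], [-7.3, 56.7, -4.3]]
```

```bash
cat >> h.py <<'E'
BO=np.array([-3.5,166,-3.])/1000   # ball centre in tool frame
PZ=0.074
def tpose(x,y,h,th,az=0.,roll=0.):
    """ball centre at stand (x,y) mm, ball bottom h mm above plate; rod hand leans back by th deg; az deg from stand +x"""
    c=np.r_[s2w(np.array([x,y])/1000),PZ+.007+h/1000]
    t=np.deg2rad(th);A=YAW+np.deg2rad(az)
    d=np.array([np.sin(t)*np.cos(A),np.sin(t)*np.sin(A),-np.cos(t)])
    B=A+np.deg2rad(roll); z=np.array([np.sin(B),-np.cos(B),0])
    Rm=Rd(d,z); return c-Rm@BO,Rm
def ballnow():
    p,Rm,o=pose(); c=p+Rm@BO; d=Rm[:,1]; s=w2s(c)*1000
    az=np.degrees(np.arctan2(d[1],d[0])-YAW)
    return dict(ball=s.round(1).tolist(),h=round((c[2]-PZ-.007)*1000,1),th=round(np.degrees(np.arccos(-d[2])),1),az=round(az,1),t=o['t'],f=np.round(o['contact_force'],1).tolist(),q=o['q'].round(2).tolist(),op=round(o['opening'],4))
def clear(x,y,h,th,az=0.):
    """min clearances of rod (r7) and grip (r18) to guard slab and wall, mm"""
    t=np.deg2rad(th);A=np.deg2rad(az);u=np.array([-np.sin(t)*np.cos(A),-np.sin(t)*np.sin(A),np.cos(t)])
    l=np.linspace(0,260,261);P=np.array([x,y,7+h])+l[:,None]*u
    r=np.where(l<135,7,np.where(l<170,18,40))
    lo=np.array([0,-110,110]);hi=np.array([109,110,130])
    dg=np.linalg.norm(P-np.clip(P,lo,hi),axis=1)-r
    rr=np.hypot(P[:,0],P[:,1]); dw=np.where(P[:,2]<30,86-rr,np.hypot(86-rr,P[:,2]-30))
    dw=np.where((P[:,2]<30)&(rr>86),-99,dw)-r
    return round(dg.min(),1),round(dw.min(),1)
def W(*w):
    return [tpose(*v[:5],*( [] )) + ((v[5],) if len(v)>5 else ()) for v in w]
E
python3 - <<'E'
from h import *
print(ballnow())
for v in [(-50,-3,2.5,8),(-48,-36,2.5,8),(-19,24,2.5,8),(25,4,2.5,25),(25,50,2.5,25),(46,-10,2.5,35),(62,-28,2.5,40)]: print(v,clear(*v))
plan(W((-50,-3,70,5,0)),0)
E
```

```text
{'ball': [-450.0, -115.4], 'h': np.float64(93.0), 'th': np.float64(34.6), 'az': np.float64(-5.4), 't': 3.6, 'f': [-0.4, 0.7, -1.3], 'q': [-1.12, 0.16, 1.46, 0.52, 1.85, -0.53], 'op': 0.0191}
(-50, -3, 2.5, 8) (np.float64(47.8), np.float64(25.7))
(-48, -36, 2.5, 8) (np.float64(46.2), np.float64(16.5))
(-19, 24, 2.5, 8) (np.float64(22.0), np.float64(46.3))
(25, 4, 2.5, 25) (np.float64(12.8), np.float64(53.7))
(25, 50, 2.5, 25) (np.float64(12.8), np.float64(23.1))
(46, -10, 2.5, 35) (np.float64(13.0), np.float64(31.9))
(62, -28, 2.5, 40) (np.float64(6.8), np.float64(11.0))
11 rows
-0.003, -0.008, -0.047, -3.54, 2.36, -1.32, 0, -0.003, -0.008, -0.047, -3.66, 2.19, -1.28, 0, -0.003, -0.008, -0.047, -3.77, 2.02, -1.25, 0, -0.003, -0.008, -0.047, -3.87, 1.85, -1.22, 0, -0.003, -0.008, -0.047, -3.96, 1.67, -1.18, 0, -0.003, -0.008, -0.047, -4.04, 1.48, -1.15, 0, -0.003, -0.008, -0.047, -4.12, 1.29, -1.11, 0, -0.003, -0.008, -0.047, -4.18, 1.1, -1.08, 0, -0.003, -0.008, -0.047, -4.24, 0.91, -1.04, 0, -0.003, -0.008, -0.047, -4.28, 0.71, -1.01, 0, -0.003, -0.008, -0.047, -4.32, 0.51, -0.97, 0
```

Request:
servo_tool(commands=[0,-0.01,-0.05,-3.5,2.4,-1.3,0,0,-0.01,-0.05,-3.7,2.2,-1.3,0,0,-0.01,-0.05,-3.8,2,-1.3,0,0,-0.01,-0.05,-3.9,1.8,-1.2,0,0,-0.01,-0.05,-4,1.7,-1.2,0,0,-0.01,-0.05,-4,1.5,-1.2,0,0,-0.01,-0.05,-4.1,1.3,-1.1,0,0,-0.01,-0.05,-4.2,1.1,-1.1,0,0,-0.01,-0.05,-4.2,0.9,-1,0,0,-0.01,-0.05,-4.3,0.7,-1,0,0,0,0,0,0,0,0])

```text
t: 4.7
tool_pos: [0.5345, 0.0276, 0.2825]
tool_rot: [-0.889, 1.534, -1.454]
contact_force: [-0.3, -1.4, -0.9]
opening: 0.0192
```

Run:
```python
from h import *
print(ballnow())
snap('top','t6.png',(110,105,270,265),4.5)
snap('scene','s6.png',(230,150,450,360),3.6)
```

```text
{'ball': [-70.5, 5.9], 'h': np.float64(36.6), 'th': np.float64(5.4), 'az': np.float64(-3.5), 't': 4.7, 'f': [-0.3, -1.4, -0.9], 'q': [-0.13, -0.22, 1.79, 0.09, 1.54, 0.29], 'op': 0.0192}
```

View pics/t6.png

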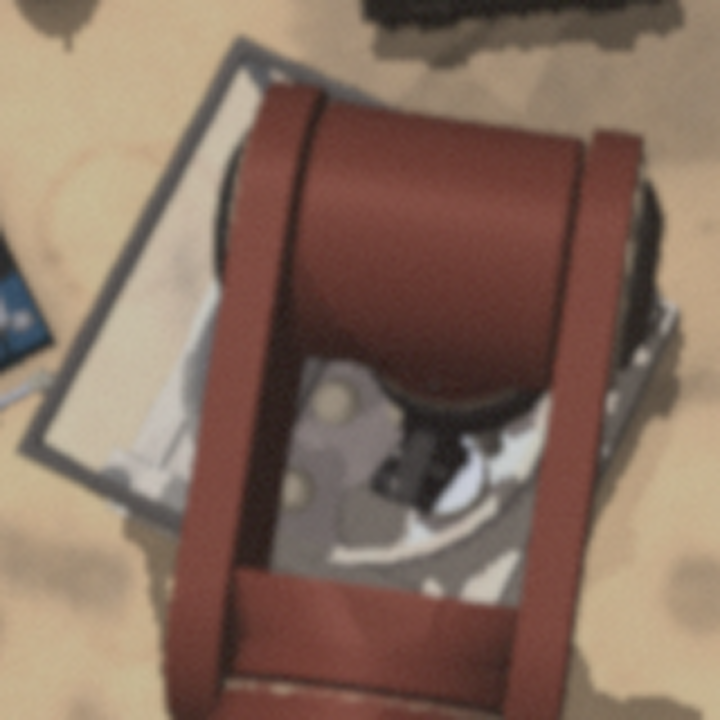

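View pics/s6.png

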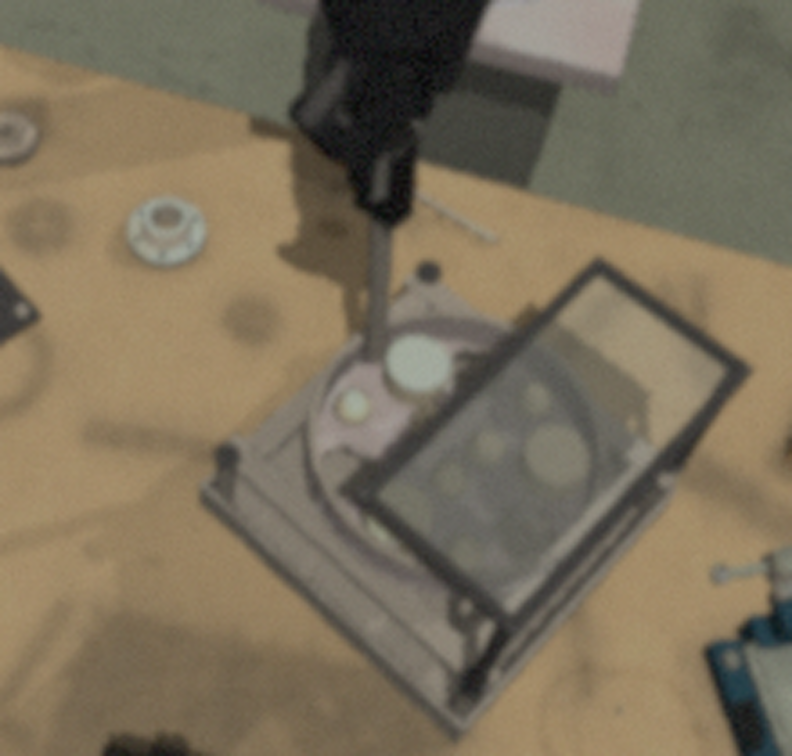

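Run:
```python
from h import *
im=load('scene');p,Rm,o=pose();c=p+Rm@BO
print(((proj(im,c)-[230,150])*3.6).round(),((proj(im,c+Rm[:,1]*.007)-[230,150])*3.6).round(),((proj(im,c-Rm[:,1]*.12)-[230,150])*3.6).round(), 'top tip',)
# pan overlay in scene
a=np.linspace(0,2*np.pi,60)
def circ(c,r,z): return [np.r_[s2w((np.array(c)+r*np.array([np.cos(t),np.sin(t)]))/1000),z] for t in a]
P=[(circ((0,0),86,.104),(0,0,255)),(circ((0,0),86,.074),(0,255,255))]
for h in [(65.6,-6.9),(-26.8,60.3),(-38.8,-53.4)]: P.append((circ(h,18.5,.074),(255,0,0)))
for b in [(-53.9,27.2),(4.3,-61.2),(49.9,38.4)]: P.append((circ(b,21,.098),(0,255,0)))
for b in [(-66.7,-20.5),(9.2,-14.9),(12.1,18.3),(-24,4.9),(12.1,65.4),(47.2,-48.1)]: P.append((circ(b,12.5,.084),(0,255,0)))
overlay(im,(230,150,450,360),3.6,P,'o4.png')
```

```text
[370. 345.] [369. 351.] [379. 227.] top tip
```

View pics/o4.png

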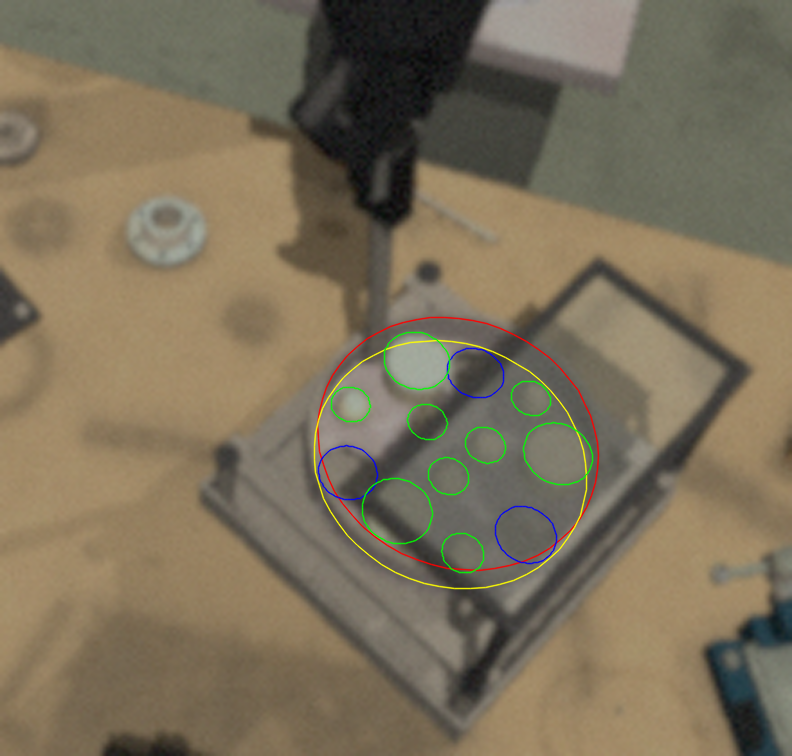

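Run:
```python
from h import *
print(ballnow())
plan(W((-50,-3,34,5),(-50,-3,5,5,0,3)),0)
```

```text
{'ball': [-75.2, 3.9], 'h': np.float64(36.3), 'th': np.float64(5.3), 'az': np.float64(-4.0), 't': 4.8, 'f': [1.3, -0.2, -1.0], 'q': [-0.14, -0.22, 1.79, 0.09, 1.54, 0.29], 'op': 0.019}
4 rows
-0.006, 0.008, -0.005, -2.56, 0.46, 0.82, 0, 0, 0, 0, 0.08, 0.96, 0, 0, 0, 0, 0, 0.08, 0.96, 0, 0, 0, 0, 0, 0.08, 0.96, 0, 0
```

Request:
servo_tool(commands=[-0.006,0.008,-0.005,-2.5,0.5,0.8,0,0,0,0,0,0,0,0,0,0,0,0.1,1,0,0,0,0,0,0.1,1,0,0,0,0,0,0,0,0,0])

```text
t: 5.3
tool_pos: [0.5494, 0.0369, 0.2533]
tool_rot: [-0.891, 1.558, -1.469]
contact_force: [-0.3, -0.1, -1.3]
opening: 0.0189
```

Run:
```python
from h import *
print(ballnow())
plan(W((-50,-3,4,5)),0)
```

```text
{'ball': [-57.4, -1.9], 'h': np.float64(7.2), 'th': np.float64(4.8), 'az': np.float64(3.7), 't': 5.3, 'f': [-0.3, -0.1, -1.3], 'q': [-0.11, -0.16, 1.78, 0.08, 1.5, 0.33], 'op': 0.0189}
1 rows
0.005, -0.009, 0.004, -0.65, 0.38, 0.02, 0
```

Request:
servo_tool(commands=[0.005,-0.009,0.004,-0.6,0.2,0,0,0,0,0,0,0.2,0,0,0,0,0,0,0,0,0])

```text
t: 5.6
tool_pos: [0.5524, 0.0415, 0.2514]
tool_rot: [-0.886, 1.548, -1.465]
contact_force: [-0.5, 0.0, -1.6]
opening: 0.019
```

Run:
```python
from h import *
print(ballnow())
snap('scene','s7.png',(290,200,410,330),5)
```

```text
{'ball': [-51.0, -3.9], 'h': np.float64(5.4), 'th': np.float64(5.1), 'az': np.float64(-1.2), 't': 5.6, 'f': [-0.5, 0.0, -1.6], 'q': [-0.1, -0.16, 1.78, 0.08, 1.48, 0.33], 'op': 0.019}
```

View pics/s7.png

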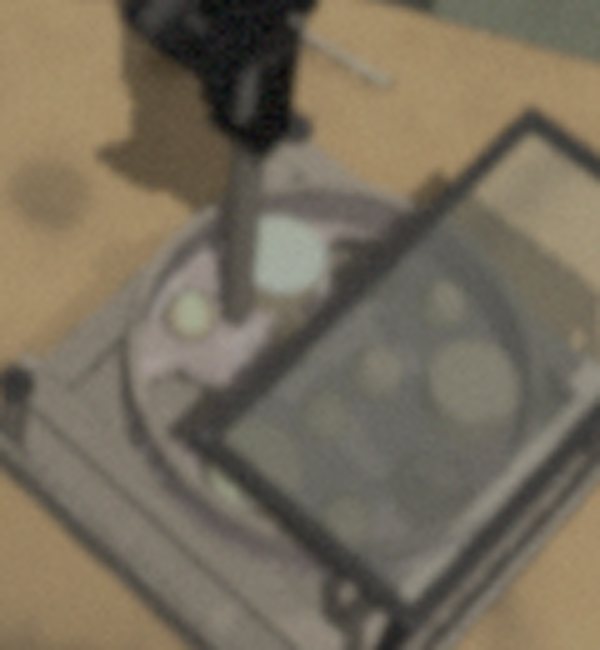

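Request:
servo_tool(commands=[0,0,0,0,0.3,0,0,0,0,0,0,0,0,0])

```text
t: 5.85
tool_pos: [0.5534, 0.0416, 0.2513]
tool_rot: [-0.883, 1.545, -1.466]
contact_force: [-0.7, 0.2, -0.6]
opening: 0.0191
```

Run:
```python
from h import *
print(ballnow())
im=load('scene');p,Rm,o=pose();c=p+Rm@BO
print(((proj(im,c+Rm[:,1]*.007)-[290,200]+.5)*5).round(),((proj(im,c-Rm[:,1]*.10)-[290,200]+.5)*5).round())
```

```text
{'ball': [-50.3, -5.3], 'h': np.float64(5.3), 'th': np.float64(5.2), 'az': np.float64(-3.3), 't': 5.85, 'f': [-0.7, 0.2, -0.6], 'q': [-0.1, -0.16, 1.78, 0.08, 1.48, 0.33], 'op': 0.0191}
[235. 319.] [249. 187.]
```

Request:
servo_tool(commands=[0,0,0,0,0.3,0,0,0,0,0,0,0.3,0,0])

```text
t: 6.05
tool_pos: [0.5548, 0.0419, 0.2506]
tool_rot: [-0.88, 1.54, -1.467]
contact_force: [-4.6, -1.3, 12.5]
opening: 0.0188
```

Run:
```python
from h import *
print(ballnow())
```

```text
{'ball': [-49.2, -7.1], 'h': np.float64(4.6), 'th': np.float64(5.3), 'az': np.float64(-6.0), 't': 6.05, 'f': [-4.6, -1.3, 12.5], 'q': [-0.1, -0.16, 1.78, 0.08, 1.47, 0.33], 'op': 0.0188}
```

```bash
sed -i 's/^BO=.*/BO=np.array([-3.5,171,-3.])\/1000/' h.py
python3 - <<'E'
from h import *
print(ballnow())
plan(W((-57,-1,2.5,5,0,1),(-59,-9,2.5,5),(-56,-22,2.5,5),(-51,-33,2.5,5),(-44,-41,2.5,5)),0,vmax=1.3)
E
```

```text
{'ball': [-48.7, -7.2], 'h': np.float64(-0.4), 'th': np.float64(5.3), 'az': np.float64(-6.0), 't': 6.05, 'f': [-4.6, -1.3, 12.5], 'q': [-0.1, -0.16, 1.78, 0.08, 1.47, 0.33], 'op': 0.0188}
6 rows
-0.01, -0, -0.005, 0.72, -0.37, -0.45, 0, 0, 0, 0, 0.2, -0.02, 0.8, 0, 0, 0, 0, -0.15, 0.01, 0.65, 0, 0, 0, 0, -0.15, 0.01, 0.65, 0, 0, 0, 0, -0.5, 0.04, 1.1, 0, 0, 0, 0, -0.7, 0.06, 0.8, 0
```

Request:
servo_tool(commands=[-0.01,0,-0.005,0.4,-0.4,-0.2,0,0,0,0,0.4,0,-0.4,0,0,0,0,0.2,0,0.8,0,0,0,0,-0.2,0,0.7,0,0,0,0,-0.2,0,0.7,0,0,0,0,-0.5,0,1.1,0,0,0,0,-0.7,0,0.8,0,0,0,0,0,0,0,0])

```text
t: 6.85
tool_pos: [0.5907, 0.0316, 0.2511]
tool_rot: [-0.893, 1.553, -1.461]
contact_force: [0.2, -0.0, -1.3]
opening: 0.0192
```

```bash
cat >> h.py <<'E'
def look(out):
    im=snap('scene','_t.png')
    c=(290,200,410,330)
    f=np.ascontiguousarray(im['frame'][c[1]:c[3],c[0]:c[2],::-1])
    f=cv2.resize(f,None,fx=4.6,fy=4.6,interpolation=cv2.INTER_CUBIC)
    l=cv2.cvtColor(f,cv2.COLOR_BGR2LAB);l[:,:,0]=cv2.createCLAHE(3,(4,4)).apply(l[:,:,0]);f=cv2.cvtColor(l,cv2.COLOR_LAB2BGR)
    a=np.linspace(0,2*np.pi,40)
    for h in [(65.6,-6.9),(-26.8,60.3),(-38.8,-53.4)]:
        q=np.array([(proj(im,np.r_[s2w((np.array(h)+18.5*np.array([np.cos(t),np.sin(t)]))/1000),.074])-[c[0],c[1]]+.5)*4.6 for t in a])
        cv2.polylines(f,[q.astype(np.int32)],True,(255,80,0),1,cv2.LINE_AA)
    cv2.imwrite('pics/'+out,f)
def lp(u,v,z=.094):
    """look-picture pixel -> stand mm at height z"""
    im=load('scene');return (w2s(ray_z(im,u/4.6+290-.5,v/4.6+200-.5,z))*1000).round(1)
E
python3 - <<'E'
from h import *
print(ballnow())
look('l1.png')
E
```

```text
{'ball': [-43.7, -41.4], 'h': np.float64(0.0), 'th': np.float64(5.0), 'az': np.float64(3.9), 't': 6.85, 'f': [0.2, -0.0, -1.3], 'q': [-0.11, -0.06, 1.69, 0.08, 1.49, 0.32], 'op': 0.0192}
```

View pics/l1.png

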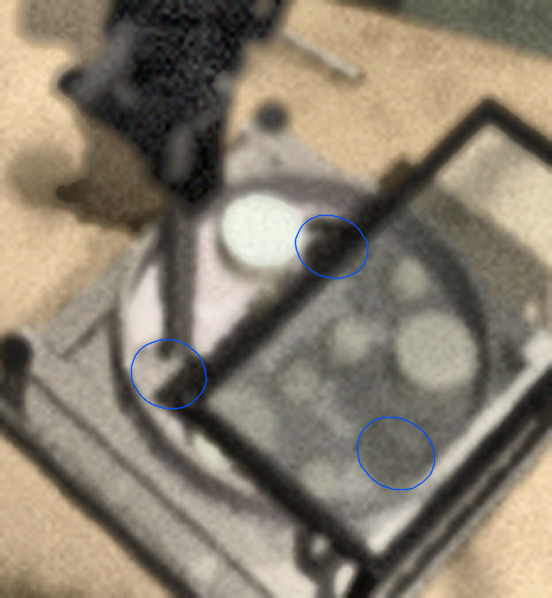

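Run:
```python
from h import *
print(ballnow())
plan(W((-40,-36,33,5),(-18.6,27,33,5),(-18.6,27,3,5),(-35,-37,3,5)),0,vmax=3.6)
```

```text
{'ball': [-44.1, -40.9], 'h': np.float64(-0.1), 'th': np.float64(4.9), 'az': np.float64(4.2), 't': 6.9, 'f': [-0.4, -0.1, -0.4], 'q': [-0.11, -0.06, 1.69, 0.08, 1.49, 0.32], 'op': 0.0187}
6 rows
0.006, -0.001, 0.001, -0.67, -3.27, -0.61, 0, 0, 0, 0, -1.07, 0.09, -3.15, 0, 0, 0, 0, -1.07, 0.09, -3.15, 0, 0, 0, 0, 0.26, 2.99, 0, 0, 0, 0, 0, 0.82, -0.07, 3.2, 0, 0, 0, 0, 0.82, -0.07, 3.2, 0
```

Request:
servo_tool(commands=[0.006,0,0,-0.7,-3.4,-0.6,0,0,0,0,-1.1,0,-3.2,0,0,0,0,-1.1,0,-3.2,0,0,0,0,0,0,0,0,0,0,0,0,0,0,0])

```text
t: 7.4
tool_pos: [0.5362, 0.0858, 0.2876]
tool_rot: [-0.892, 1.55, -1.466]
contact_force: [0.4, -0.3, -0.6]
opening: 0.0188
```

Run:
```python
from h import *
print(ballnow())
plan(W((-18.6,27,3,5),(-35,-37,3,5)),0,vmax=1.5)
```

```text
{'ball': [-18.2, 30.3], 'h': np.float64(36.5), 'th': np.float64(4.8), 'az': np.float64(1.2), 't': 7.4, 'f': [0.4, -0.3, -0.6], 'q': [-0.02, -0.2, 1.76, 0.08, 1.55, 0.42], 'op': 0.0188}
8 rows
0.001, -0.001, 0.001, 0.12, 1.11, 0.1, 0, 0.001, -0.001, 0.001, 0.13, 1.11, 0.1, 0, 0.001, -0.001, 0.001, 0.13, 1.11, 0.1, 0, 0, 0, 0, 0.33, -0.03, 1.28, 0, 0, 0, 0, 0.33, -0.03, 1.28, 0, 0, 0, 0, 0.33, -0.03, 1.28, 0, 0, 0, 0, 0.33, -0.03, 1.28, 0, 0, 0, 0, 0.33, -0.03, 1.28, 0
```

Request:
servo_tool(commands=[0,0,0,0.1,1.1,0.2,0,0,0,0,0.1,1.1,0.1,0,0,0,0,0.1,0.8,0,0,0,0,0,0,0,0,0,0,0,0,0.2,0,0.8,0,0,0,0,0.3,-0.03,1.2,0,0,0,0,0.3,-0.03,1.2,0,0,0,0,0.3,-0.03,1.2,0,0,0,0,0.3,-0.03,1.2,0,0,0,0,0.2,-0.03,0.6,0,0,0,0,0,0,0,0])

```text
t: 8.5
tool_pos: [0.5946, 0.0354, 0.2526]
tool_rot: [-0.892, 1.553, -1.47]
contact_force: [0.1, 0.4, -0.4]
opening: 0.0193
```

Run:
```python
from h import *
print(ballnow())
look('l2.png')
```

```text
{'ball': [-39.3, -43.9], 'h': np.float64(1.4), 'th': np.float64(4.7), 'az': np.float64(1.9), 't': 8.5, 'f': [0.1, 0.4, -0.4], 'q': [-0.1, -0.05, 1.68, 0.08, 1.49, 0.34], 'op': 0.0193}
```

View pics/l2.png

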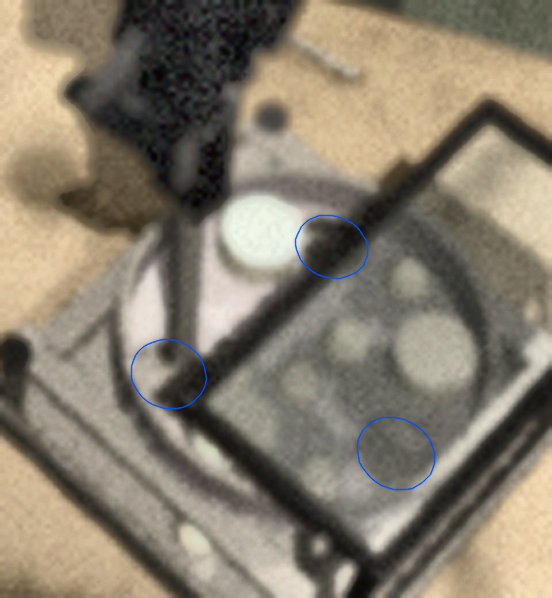

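Run:
```python
from h import *
for n,u,v,z in(('s5',408,278,.094),('s3',352,340,.094),('s2',301,380,.094),('s6',325,478,.094),('B3',435,350,.098),('B1',262,230,.098)): print(n,lp(u,v,z))
for v in [(27,2,2.5,20),(27,2,2.5,25),(27,2,2.5,30),(-15,47,2.5,5),(10,20,2.5,15),(-10,40,2.5,10)]: print(v,clear(*v))
```

```text
s5 [15.6 62. ]
s3 [17.1 15.3]
s2 [ 13. -19.]
s6 [ 52.2 -49.8]
B3 [49.3 37.5]
B1 [-52.1  29.4]
(27, 2, 2.5, 20) (np.float64(2.0), np.float64(51.9))
(27, 2, 2.5, 25) (np.float64(11.0), np.float64(51.9))
(27, 2, 2.5, 30) (np.float64(19.9), np.float64(51.9))
(-15, 47, 2.5, 5) (np.float64(12.2), np.float64(29.1))
(10, 20, 2.5, 15) (np.float64(8.8), np.float64(56.6))
(-10, 40, 2.5, 10) (np.float64(17.7), np.float64(36.7))
```

Run:
```python
from h import *
print(ballnow(), clear(-13,46,2.5,30))
plan(W((-30,-30,45,15),(-8,1,69,30)),0,vmax=3.6)
```

```text
{'ball': [-39.2, -43.5], 'h': np.float64(1.5), 'th': np.float64(4.7), 'az': np.float64(1.9), 't': 8.55, 'f': [-0.5, -0.5, -1.3], 'q': [-0.1, -0.05, 1.68, 0.08, 1.49, 0.34], 'op': 0.0194} (np.float64(54.5), np.float64(25.3))
4 rows
0.001, -0.003, 0.09, 0.89, -1.96, -0.7, 0, 0.001, -0.003, 0.09, 0.71, -2.03, -0.7, 0, -0, 0, 0.131, 0.83, -0.54, -1.55, 0, -0, 0, 0.131, 0.76, -0.64, -1.55, 0
```

Request:
servo_tool(commands=[0.001,-0.003,0.09,0.9,-2.2,-0.7,0,0.001,-0.003,0.09,0.7,-2.2,-0.7,0,0,0,0.13,0.8,-0.6,-1.5,0,0,0,0.13,0.8,-0.6,-1.5,0,0,0,0,0,0,0,0,0,0,0,0,0,0,0])

```text
t: 9.15
tool_pos: [0.5348, 0.0195, 0.3023]
tool_rot: [-0.498, 1.615, -1.135]
contact_force: [0.8, 0.5, -1.1]
opening: 0.0195
```

Run:
```python
from h import *
print(ballnow())
plan(W((-8,1,69,30),(30,1,3,30)),0,vmax=2.6)
```

```text
{'ball': [-6.3, 3.1], 'h': np.float64(76.1), 'th': np.float64(30.7), 'az': np.float64(0.1), 't': 9.15, 'f': [0.8, 0.5, -1.1], 'q': [-0.38, -0.3, 1.89, 0.54, 1.53, 0.04], 'op': 0.0195}
4 rows
0.001, 0.004, -0.013, 0.29, 0.52, 0.2, 0, 0, 0, 0, 0, 2.54, 0, 0, 0, 0, 0, 0, 2.54, 0, 0, 0, 0, 0, 0, 2.54, 0, 0
```

Request:
servo_tool(commands=[0,0.004,-0.013,0.3,0.5,0.2,0,0,0,0,0,2.4,0,0,0,0,0,0,2.4,0,0,0,0,0,0,2,0,0,0,0,0,0,0,0,0])

```text
t: 9.65
tool_pos: [0.555, 0.0533, 0.2368]
tool_rot: [-0.518, 1.609, -1.15]
contact_force: [-0.1, 0.1, -1.4]
opening: 0.019
```

Run:
```python
from h import *
print(ballnow())
look('l3.png')
plan(W((30,1,3,30),(-14,47,3,30)),0,vmax=1.3)
```

```text
{'ball': [29.8, -0.8], 'h': np.float64(8.7), 'th': np.float64(29.6), 'az': np.float64(-0.0), 't': 9.65, 'f': [-0.1, 0.1, -1.4], 'q': [-0.29, -0.23, 1.93, 0.52, 1.39, 0.06], 'op': 0.019}
6 rows
-0.002, 0.009, 0.007, 0.47, 0.66, -0.26, 0, 0, 0, 0, 0.76, -0.44, -0.92, 0, 0, 0, 0, 0.76, -0.44, -0.92, 0, 0, 0, 0, 0.76, -0.44, -0.92, 0, 0, 0, 0, 0.76, -0.44, -0.92, 0, 0, 0, 0, 0.76, -0.44, -0.92, 0
```

View pics/l3.png

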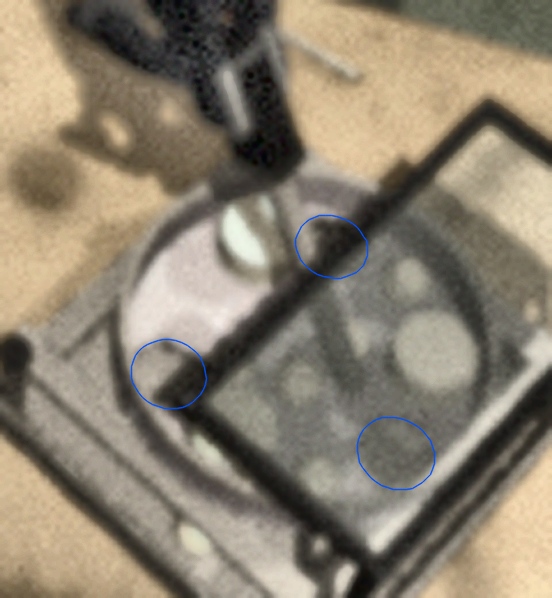

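Request:
servo_tool(commands=[0,0.009,0.007,0.3,0.6,-0.1,0,0,0,0,0.76,-0.44,-0.92,0,0,0,0,0.76,-0.44,-0.92,0,0,0,0,0.76,-0.44,-0.92,0,0,0,0,0.76,-0.44,-0.92,0,0,0,0,0.76,-0.44,-0.92,0,0,0,0,0,0,0,0])

```text
t: 10.4
tool_pos: [0.4916, 0.0303, 0.2367]
tool_rot: [-0.503, 1.607, -1.154]
contact_force: [0.6, 0.8, -1.2]
opening: 0.0194
```

Run:
```python
from h import *
print(ballnow())
look('l4.png')
```

```text
{'ball': [-17.0, 44.9], 'h': np.float64(9.2), 'th': np.float64(30.0), 'az': np.float64(-1.2), 't': 10.4, 'f': [0.6, 0.8, -1.2], 'q': [-0.39, -0.4, 2.06, 0.53, 1.45, -0.0], 'op': 0.0194}
```

View pics/l4.png

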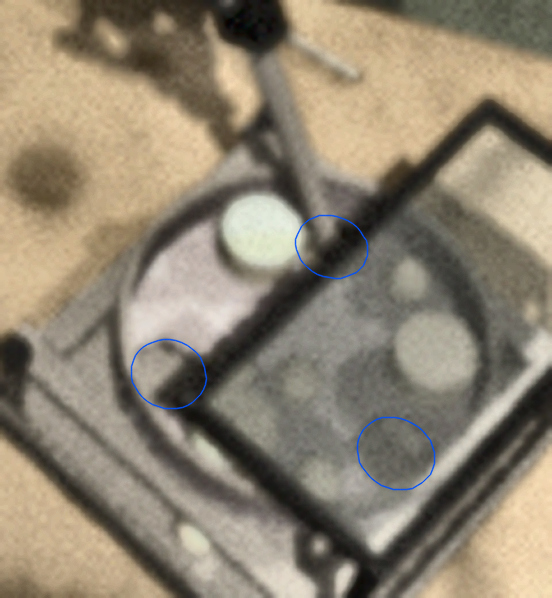

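Run:
```python
from h import *
snap('top','t7.png',(110,105,270,265),4.5)
snap('scene','s8.png',(290,200,410,330),5)
```

```text
(no output)
```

View pics/t7.png

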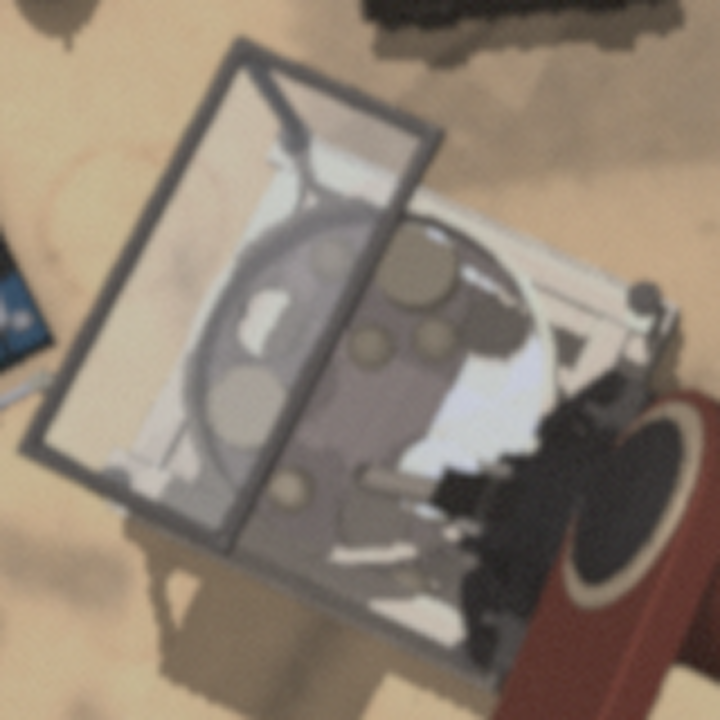

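View pics/s8.png

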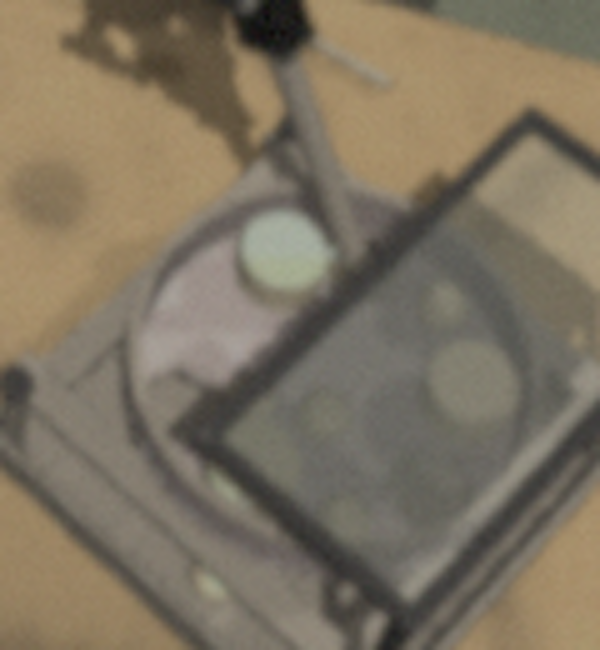

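```bash
cat >> h.py <<'E'
def tp(u,v,z=.094):
    im=load('top');return (w2s(ray_z(im,u/4.5+110-.4,v/4.5+105-.4,z))*1000).round(1)
E
python3 - <<'E'
from h import *
for n,u,v,z in(('s4',435,338,.094),('s2',370,346,.094),('s5',290,487,.094),('s6',330,255,.094),('B2',417,268,.098),('B3',247,405,.098),('h3',494,327,.072),('h2',370,515,.072)): print(n,tp(u,v,z))
print(ballnow())
E
```

```text
s4 [-18.2 -32.6]
s2 [  9.3 -15.3]
s5 [13.3 65. ]
s6 [ 48.4 -48.6]
B2 [  4.9 -60.3]
B3 [50.2 37.5]
h3 [-37.8 -53.4]
h2 [-23.9  59.5]
{'ball': [-15.8, 44.1], 'h': np.float64(9.3), 'th': np.float64(30.0), 'az': np.float64(-1.2), 't': 10.55, 'f': [0.4, 0.0, -0.4], 'q': [-0.38, -0.39, 2.06, 0.53, 1.45, -0.0], 'op': 0.0192}
```

Run:
```python
from h import *
p,Rm,o=pose();c=p+Rm@BO
for n,cr,s,of in(('top',(110,105),4.5,.4),('scene',(290,200),5,.5)):
    im=load(n);pr=lambda q:((proj(im,q)-cr+of)*s).round()
    print(n,'ball',pr(c),'tip',pr(c+Rm[:,1]*.007),'up30',pr(c-Rm[:,1]*.03))
    P=[]
    zx,xx=Rm[:,2],Rm[:,0]
    side=np.cross(Rm[:,1],(c-im['cam_to_world'][:3,3]));side/=np.linalg.norm(side)
    P.append(([c+Rm[:,1]*.007+side*.0,c+side*.007,c-Rm[:,1]*.12+side*.007,c-Rm[:,1]*.12-side*.007,c-side*.007],(0,255,255)))
    overlay(im,(*cr,cr[0]+120,cr[1]+140) if n=='scene' else (180,190,240,240),5 if n=='scene' else 12,P,'o5%s.png'%n)
```

```text
top ball [363. 475.] tip [359. 474.] up30 [381. 480.]
scene ball [363. 287.] tip [367. 298.] up30 [348. 239.]
```

View pics/o5top.png

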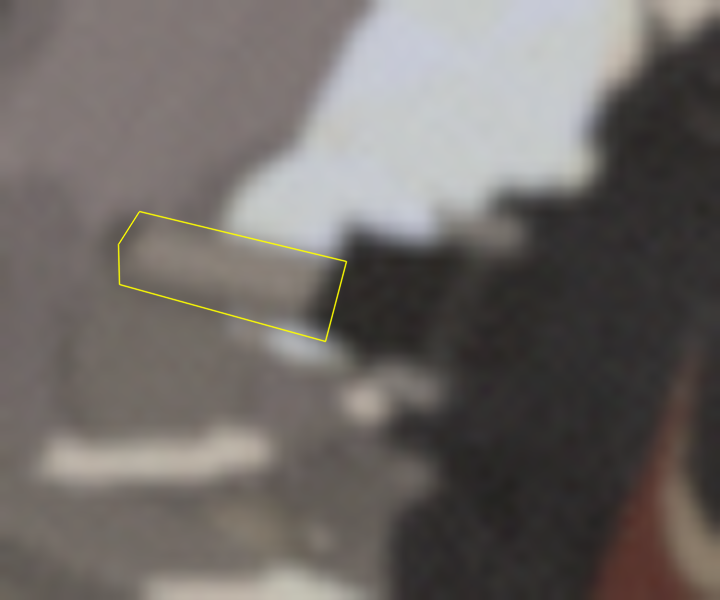

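View pics/o5scene.png

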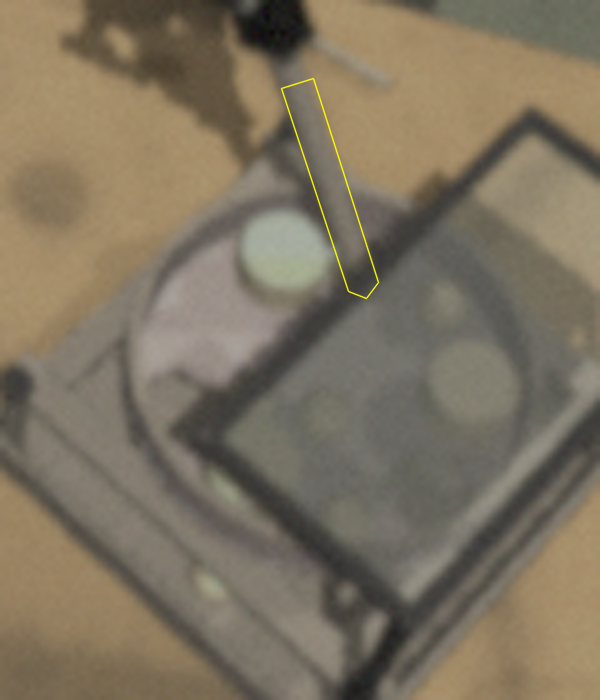

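Run:
```python
from h import *
print(ballnow())
plan(W((-11,47,63,30),(24,47.5,3,30)),0,vmax=2.6)
print(clear(24,48,3,30),clear(19,56,3,30),clear(-12,57,3,30))
```

```text
{'ball': [-15.8, 44.1], 'h': np.float64(9.3), 'th': np.float64(30.0), 'az': np.float64(-1.2), 't': 10.55, 'f': [0.4, 0.0, -0.4], 'q': [-0.38, -0.39, 2.06, 0.53, 1.45, -0.0], 'op': 0.0192}
6 rows
-0.003, 0.002, 0, -1.03, -1.47, -0.02, 0, -0.003, 0.002, 0, -1.03, -1.47, -0.03, 0, -0.003, 0.002, 0, -1.03, -1.47, -0.03, 0, 0, 0, 0, -0.01, 2.32, -0.02, 0, 0, 0, 0, -0.01, 2.32, -0.02, 0, 0, 0, 0, -0.01, 2.32, -0.02, 0
(np.float64(22.2), np.float64(25.3)) (np.float64(26.5), np.float64(19.9)) (np.float64(53.4), np.float64(16.7))
```

Request:
servo_tool(commands=[0,0,0,-1,-1.5,0,0,0,0,0,-1,-1.5,0,0,0,0,0,-1,-1.5,-0.1,0,0,0,0,0,0,0,0,0,0,0,0,2.3,0,0,0,0,0,0,2.3,0,0,0,0,0,0,1.8,0,0,0,0,0,0,0,0,0])

```text
t: 11.35
tool_pos: [0.5111, 0.0643, 0.2452]
tool_rot: [-0.5, 1.596, -1.156]
contact_force: [-0.3, 0.2, -2.6]
opening: 0.0193
```

Run:
```python
from h import *
print(ballnow())
plan(W((24,47.5,3,30),(20,54,3,30),(9,58,3,30),(-3,58,3,30),(-14,56,3,30)),0,vmax=1.3)
```

```text
{'ball': [22.4, 40.4], 'h': np.float64(17.8), 'th': np.float64(30.1), 'az': np.float64(-2.1), 't': 11.35, 'f': [-0.3, 0.2, -2.6], 'q': [-0.3, -0.37, 2.03, 0.52, 1.41, 0.07], 'op': 0.0193}
6 rows
-0.009, 0.006, -0, 0.29, 0.68, -0.21, 0, -0.009, 0.006, -0, 0.3, 0.68, -0.21, 0, 0, 0, 0, 0.35, -0.2, -0.65, 0, 0, 0, 0, 0.95, -0.55, -0.4, 0, 0, 0, 0, 1.04, -0.6, -0, 0, 0, 0, 0, 0.95, -0.55, 0.2, 0
```

Request:
servo_tool(commands=[-0.009,0.006,0,0.3,0.8,-0.3,0,-0.009,0.006,0,0.3,0.8,-0.3,0,0,0,0,0,0,0,0,0,0,0,0.35,-0.2,-0.65,0,0,0,0,0.95,-0.52,-0.4,0,0,0,0,1.04,-0.57,0,0,0,0,0,0.95,-0.52,0.2,0,0,0,0,0,0,0,0])

```text
t: 12.15
tool_pos: [0.4836, 0.0344, 0.2312]
tool_rot: [-0.499, 1.61, -1.154]
contact_force: [-0.4, 0.5, -0.7]
opening: 0.0191
```

Run:
```python
from h import *
print(ballnow())
snap('top','t8.png',(110,105,270,265),4.5)
```

```text
{'ball': [-16.2, 53.9], 'h': np.float64(4.0), 'th': np.float64(30.1), 'az': np.float64(-1.2), 't': 12.15, 'f': [-0.4, 0.5, -0.7], 'q': [-0.39, -0.42, 2.09, 0.53, 1.45, -0.0], 'op': 0.0191}
```

View pics/t8.png

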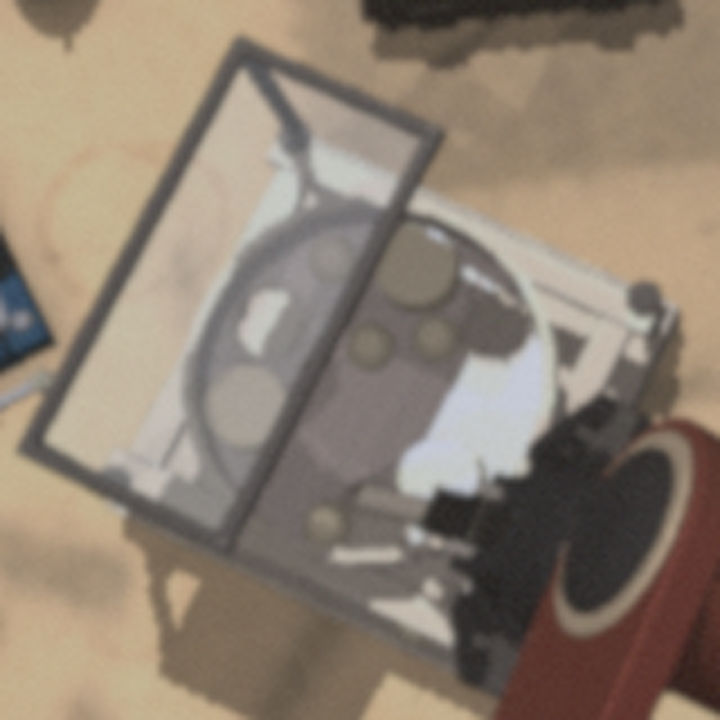

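Run:
```python
from h import *
print(tp(325,522),tp(435,338),tp(370,345))
```

```text
[-10.2  73.2] [-18.2 -32.6] [  9.6 -15.7]
```

Run:
```python
from h import *
print(ballnow())
for v in ((11,66,3,15),(11,66,3,17),(0,66,3,10),(-12,65,3,6)): print(v,clear(*v))
plan(W((-12,54,40,24),(0,66,44,16)),0,vmax=3)
```

```text
{'ball': [-15.7, 54.0], 'h': np.float64(4.0), 'th': np.float64(30.1), 'az': np.float64(-1.2), 't': 12.2, 'f': [-0.6, -0.5, -1.3], 'q': [-0.38, -0.42, 2.09, 0.53, 1.45, -0.0], 'op': 0.0193}
(11, 66, 3, 15) (np.float64(8.1), np.float64(12.1))
(11, 66, 3, 17) (np.float64(11.7), np.float64(12.1))
(0, 66, 3, 10) (np.float64(8.8), np.float64(12.9))
(-12, 65, 3, 6) (np.float64(11.8), np.float64(12.5))
4 rows
-0.005, 0, -0.053, -1.97, -1.43, 0.1, 0, -0.005, 0, -0.053, -1.89, -1.53, 0.1, 0, -0, 0, -0.07, -1.82, 0.12, -0.6, 0, -0, 0, -0.07, -1.83, -0.01, -0.6, 0
```

Request:
servo_tool(commands=[-0.005,0,-0.053,-2,-1.5,0.1,0,-0.005,0,-0.053,-1.9,-1.6,0.1,0,0,0,-0.07,-1.8,0,-0.6,0,0,0,-0.07,-1.8,0,-0.6,0,0,0,0,0,0,0,0,0,0,0,0,0,0,0])

```text
t: 12.8
tool_pos: [0.4946, 0.0886, 0.2893]
tool_rot: [-0.733, 1.597, -1.328]
contact_force: [0.2, 0.1, -0.7]
opening: 0.0192
```

Run:
```python
from h import *
print(ballnow())
plan(W((11,66,3,16)),0,vmax=1.5)
plan(W((11,66,3,16),(-1,66.5,3,12),(-13,65,3,8)),0,vmax=1.5,start=tpose(11,66,3,16))
```

```text
{'ball': [-2.5, 70.8], 'h': np.float64(44.5), 'th': np.float64(15.4), 'az': np.float64(2.5), 't': 12.8, 'f': [0.2, 0.1, -0.7], 'q': [-0.12, -0.36, 1.91, 0.26, 1.53, 0.32], 'op': 0.0192}
3 rows
0.004, -0.002, 0.003, -0.01, 1.45, 0.11, 0, 0.004, -0.002, 0.003, -0, 1.45, 0.1, 0, 0.004, -0.002, 0.003, 0, 1.45, 0.1, 0
3 rows
0, 0, 0, 0, 0, 0, 0, 0, -0, -0.07, -0.04, -0.31, -0.05, 0, -0, 0, -0.07, -0.02, -0.23, 0.15, 0
```

Request:
servo_tool(commands=[0.004,-0.002,0.003,0,1.4,0.2,0,0.004,0,0.003,0,1.4,0.1,0,0,0,0,0,1.2,0.1,0,0,0,0,0,0,0,0])

```text
t: 13.2
tool_pos: [0.5017, 0.0948, 0.2447]
tool_rot: [-0.722, 1.597, -1.329]
contact_force: [-0.5, 0.7, 0.3]
opening: 0.019
```

Run:
```python
from h import *
print(ballnow())
snap('top','t9.png',(110,105,270,265),4.5)
plan(W((11,66,3,16),(-2,66.5,3,16),(-13,65,3,16)),0,vmax=1.3)
```

```text
{'ball': [7.2, 66.2], 'h': np.float64(0.1), 'th': np.float64(15.8), 'az': np.float64(1.4), 't': 13.2, 'f': [-0.5, 0.7, 0.3], 'q': [-0.1, -0.33, 1.95, 0.26, 1.44, 0.32], 'op': 0.019}
4 rows
0.006, -0.008, 0.004, -0.38, -0.11, -0.1, 0, 0, 0, 0, 0.62, -0.18, -0.03, 0, 0, 0, 0, 0.62, -0.18, -0.03, 0, 0, 0, 0, 1.06, -0.3, 0.15, 0
```

View pics/t9.png

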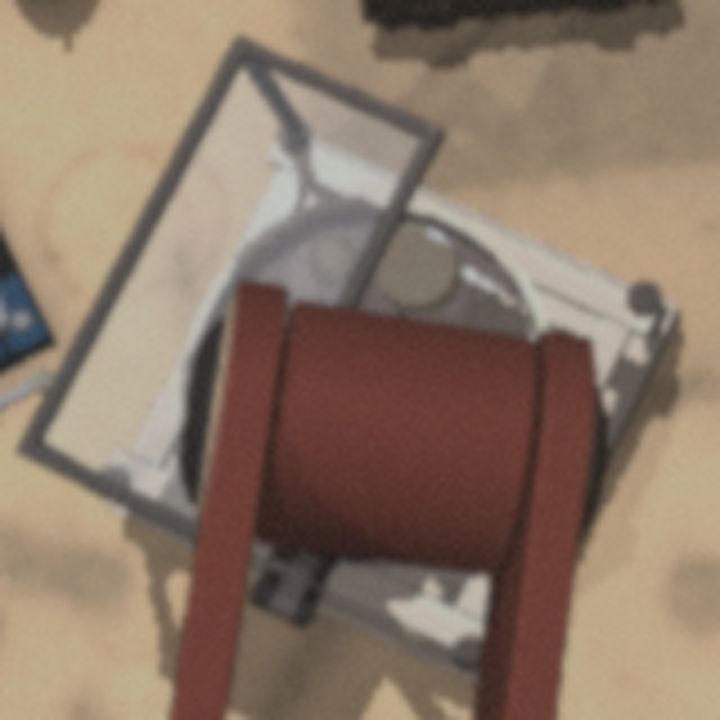

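Request:
servo_tool(commands=[0,0,0,0.5,-0.35,0,0,0,0,0,0.7,-0.2,0,0,0,0,0,0.8,-0.22,0.1,0,0,0,0,0,0,0,0])

```text
t: 13.65
tool_pos: [0.4925, 0.0722, 0.2475]
tool_rot: [-0.722, 1.597, -1.331]
contact_force: [-0.3, 0.0, -0.4]
opening: 0.0192
```

Run:
```python
from h import *
print(ballnow())
look('l5.png')
```

```text
{'ball': [-17.3, 64.8], 'h': np.float64(2.9), 'th': np.float64(15.7), 'az': np.float64(1.3), 't': 13.65, 'f': [-0.3, 0.0, -0.4], 'q': [-0.16, -0.36, 1.97, 0.27, 1.46, 0.27], 'op': 0.0192}
```

View pics/l5.png

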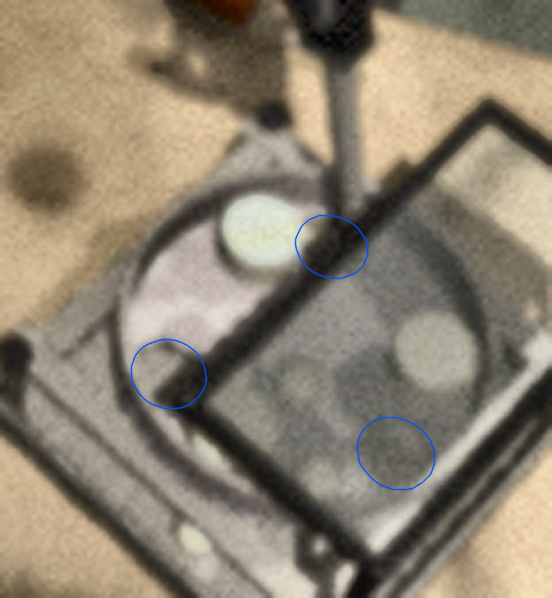

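Run:
```python
from h import *
print(ballnow())
plan(W((-18,50,36,18),(-13,-11,36,36)),0,vmax=3.3)
```

```text
{'ball': [-16.9, 64.9], 'h': np.float64(3.0), 'th': np.float64(15.8), 'az': np.float64(1.3), 't': 13.7, 'f': [0.7, -0.0, -0.7], 'q': [-0.15, -0.36, 1.97, 0.27, 1.46, 0.27], 'op': 0.019}
5 rows
0.003, -0.005, 0.02, -0.07, -1.6, 0.68, 0, 0.003, -0.005, 0.02, -0.09, -1.59, 0.69, 0, 0, 0, 0.105, 1.6, 0.37, 2.03, 0, 0, 0, 0.105, 1.63, 0.2, 2.03, 0, 0, 0, 0.105, 1.64, 0.03, 2.03, 0
```

Request:
servo_tool(commands=[0.003,-0.005,0.02,0,-1.8,0.6,0,0.003,-0.005,0.02,-0.1,-1.8,0.7,0,0,0,0.105,1.6,0.4,2,0,0,0,0.105,1.6,0.2,2,0,0,0,0.105,1.6,0,2,0,0,0,0,0,0,0,0,0,0,0,0,0,0,0])

```text
t: 14.4
tool_pos: [0.5447, -0.0118, 0.2729]
tool_rot: [-0.395, 1.6, -1.061]
contact_force: [0.1, -0.4, -0.4]
opening: 0.0189
```

Run:
```python
from h import *
print(ballnow())
snap('top','t10.png',(110,105,270,265),4.5)
plan(W((-13,-11,3,36)),0,vmax=1.8)
```

```text
{'ball': [-14.6, -22.3], 'h': np.float64(57.8), 'th': np.float64(37.2), 'az': np.float64(-1.7), 't': 14.4, 'f': [0.1, -0.4, -0.4], 'q': [-0.48, -0.25, 1.92, 0.65, 1.5, -0.11], 'op': 0.0189}
3 rows
-0.006, 0.006, -0.007, 0.94, 1.47, -0.31, 0, -0.006, 0.006, -0.007, 0.93, 1.48, -0.3, 0, -0.006, 0.006, -0.007, 0.92, 1.49, -0.28, 0
```

View pics/t10.png

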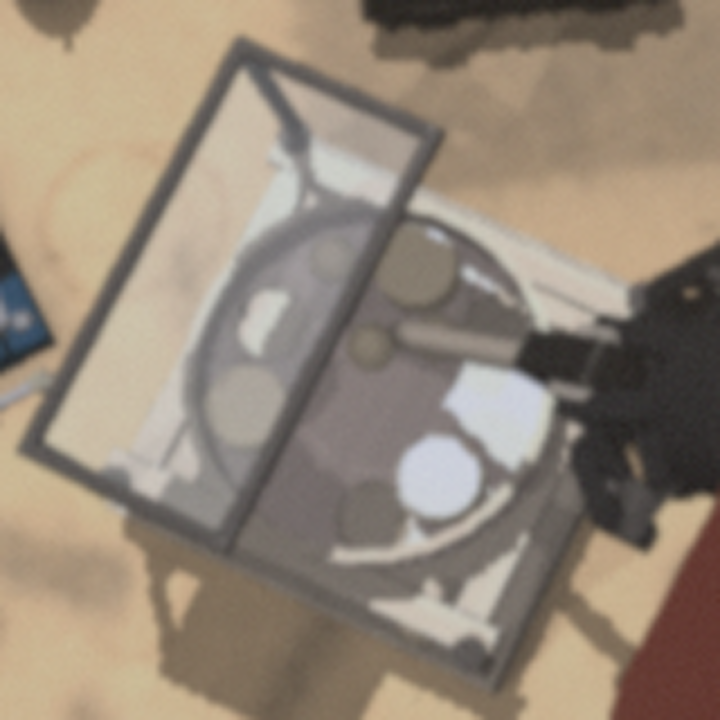

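Request:
servo_tool(commands=[-0.006,0.006,-0.007,0.9,1.4,-0.4,0,-0.006,0.006,-0.007,0.9,1.4,-0.3,0,-0.006,0.006,-0.007,0.9,1.3,-0.3,0,0,0,0,0,0,0,0])

```text
t: 14.85
tool_pos: [0.5369, -0.0015, 0.2217]
tool_rot: [-0.424, 1.621, -1.069]
contact_force: [-0.6, 0.3, -2.3]
opening: 0.0193
```

Run:
```python
from h import *
print(ballnow())
plan(W((-11,-17.5,3,36),(46,-9.5,3,36)),0,vmax=1.2)
```

```text
{'ball': [-12.1, -7.5], 'h': np.float64(4.0), 'th': np.float64(35.8), 'az': np.float64(0.2), 't': 14.85, 'f': [-0.6, 0.3, -2.3], 'q': [-0.46, -0.23, 1.98, 0.63, 1.44, -0.13], 'op': 0.0193}
6 rows
0.002, 0.005, 0.004, 0.04, 0.14, 0.97, 0, 0, 0, 0, -0.92, 0.67, -0.16, 0, 0, 0, 0, -0.92, 0.67, -0.16, 0, 0, 0, 0, -0.92, 0.67, -0.16, 0, 0, 0, 0, -0.92, 0.67, -0.16, 0, 0, 0, 0, -0.92, 0.67, -0.16, 0
```

Request:
servo_tool(commands=[0,0.005,0.004,0,0.1,0.9,0,0,0,0,0,0,0,0,0,0,0,-0.9,0.65,-0.16,0,0,0,0,-0.9,0.65,-0.16,0,0,0,0,-0.9,0.65,-0.16,0,0,0,0,0,0,0,0])

```text
t: 15.45
tool_pos: [0.5572, 0.0311, 0.2219]
tool_rot: [-0.418, 1.624, -1.066]
contact_force: [-0.1, -0.4, -0.9]
opening: 0.0189
```

Run:
```python
from h import *
print(ballnow())
snap('top','t11.png',(110,105,270,265),4.5)
```

```text
{'ball': [26.9, -12.0], 'h': np.float64(4.7), 'th': np.float64(36.1), 'az': np.float64(0.2), 't': 15.45, 'f': [-0.1, -0.4, -0.9], 'q': [-0.39, -0.2, 1.96, 0.64, 1.39, -0.07], 'op': 0.0189}
```

View pics/t11.png

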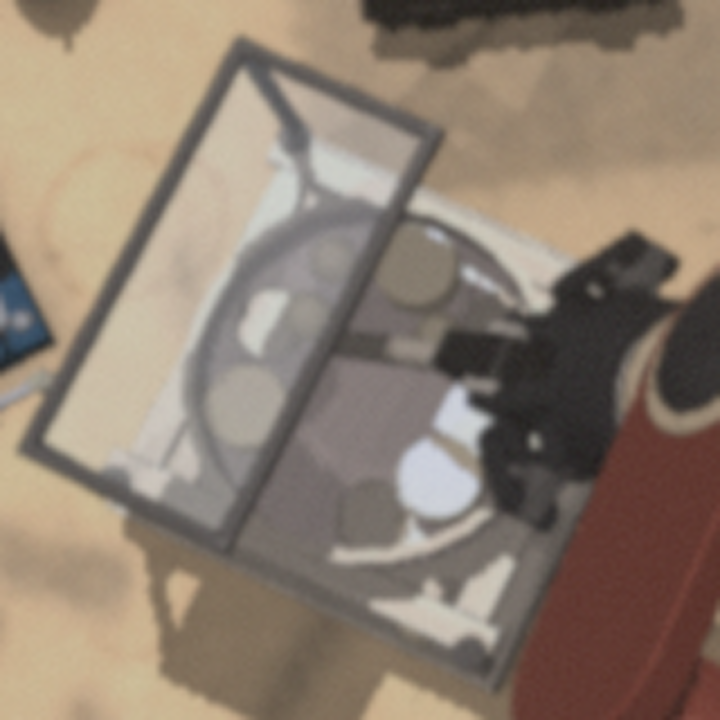

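Run:
```python
from h import *
print(tp(310,318),tp(432,333))
print(clear(48,-11,3,36))
plan(W((48,-10,3,36)),0,vmax=1.0)
```

```text
[ 42.9 -15.4] [-15.7 -34.2]
(np.float64(12.9), np.float64(29.8))
3 rows
0.001, 0.001, -0, -0.56, 0.47, -0.08, 0, 0.001, 0.001, -0, -0.56, 0.47, -0.08, 0, 0.001, 0.001, -0, -0.56, 0.47, -0.08, 0
```

Request:
servo_tool(commands=[0,0,0,0.5,-0.3,0.3,0,0,0,0,0,0.1,0.9,0,0,0,0,0,0,0,0,0,0,0,-0.7,0.53,-0.3,0,0,0,0,-0.7,0.53,-0.33,0,0,0,0,-0.7,0.53,-0.33,0,0,0,0,0,0,0,0])

```text
t: 16.2
tool_pos: [0.5694, 0.0495, 0.2199]
tool_rot: [-0.417, 1.625, -1.068]
contact_force: [-0.5, -0.1, -1.1]
opening: 0.0194
```

Run:
```python
from h import *
print(ballnow())
snap('top','t12.png',(110,105,270,265),4.5)
```

```text
{'ball': [48.6, -15.3], 'h': np.float64(2.8), 'th': np.float64(36.1), 'az': np.float64(0.1), 't': 16.2, 'f': [-0.5, -0.1, -1.1], 'q': [-0.34, -0.18, 1.94, 0.64, 1.36, -0.04], 'op': 0.0194}
```

View pics/t12.png

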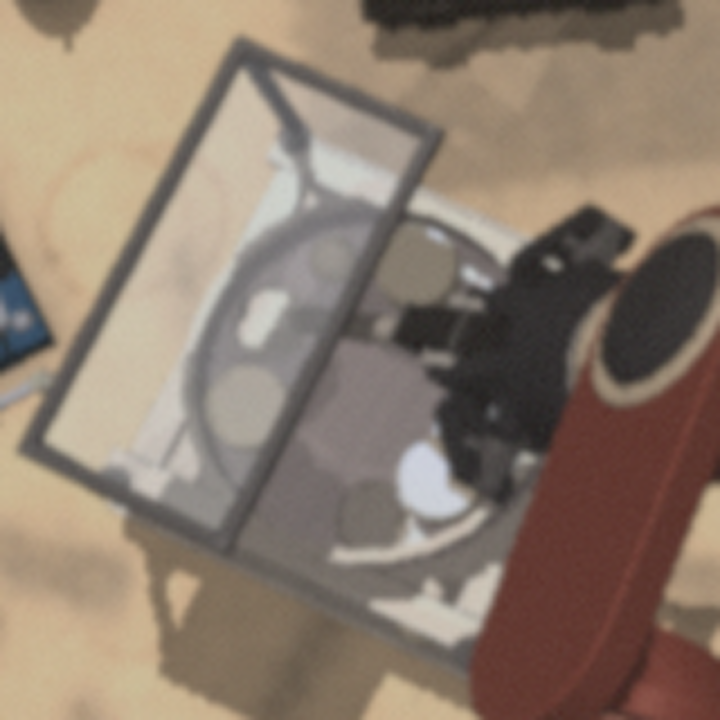

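Run:
```python
from h import *
for v in((24,-33,3,42,-20),(31,-47,3,42,-20),(38,-49,3,42,-20),(48,-40,3,42,-20),(58,-25,3,42,-20),(58,-25,3,44,-20)):
    print(v,clear(*v))
    x,y,h,th,az=v
    # tail clearance to B2 cyl r21 h24 at (5,-60)
    t=np.deg2rad(th);A=np.deg2rad(az);l=np.linspace(0,60,61)
    X=x-l*np.sin(t)*np.cos(A);Y=y-l*np.sin(t)*np.sin(A);Z=h+7+l*np.cos(t)
    d=np.hypot(np.maximum(np.hypot(X-5,Y+60)-21,0),np.maximum(Z-24,0));print('  B2',d.min()-7)
```

```text
(24, -33, 3, 42, -20) (np.float64(39.3), np.float64(38.2))
  B2 3.8701816006607146
(31, -47, 3, 42, -20) (np.float64(33.9), np.float64(22.7))
  B2 -5.668480791442023
(38, -49, 3, 42, -20) (np.float64(28.6), np.float64(17.0))
  B2 -2.3800978437008595
(48, -40, 3, 42, -20) (np.float64(18.9), np.float64(16.5))
  B2 10.02925458795162
(58, -25, 3, 42, -20) (np.float64(8.9), np.float64(15.8))
  B2 27.024891722877
(58, -25, 3, 44, -20) (np.float64(12.3), np.float64(15.8))
  B2 26.58298050989744
```

Run:
```python
from h import *
print(ballnow())
tp_=lambda x,y,h,th,az: tpose(x,y,h,th,az)
plan([tpose(25,-28,5,42,-20)],0,vmax=1.5,wmax=.1)
```

```text
{'ball': [48.2, -15.6], 'h': np.float64(2.7), 'th': np.float64(36.0), 'az': np.float64(0.1), 't': 16.25, 'f': [-0.2, -0.4, -0.6], 'q': [-0.34, -0.18, 1.94, 0.64, 1.36, -0.04], 'op': 0.0192}
4 rows
0.055, 0.068, 0.026, 0.76, -0.27, -0.7, 0, 0.055, 0.068, 0.026, 0.79, -0.32, -0.63, 0, 0.055, 0.068, 0.026, 0.83, -0.38, -0.56, 0, 0.055, 0.068, 0.026, 0.85, -0.43, -0.48, 0
```

Request:
servo_tool(commands=[0.055,0.068,0.026,0.76,-0.3,-0.7,0,0.055,0.068,0.026,0.79,-0.32,-0.63,0,0.055,0.068,0.026,0.83,-0.38,-0.56,0,0.055,0.068,0.026,0.85,-0.43,-0.48,0,0,0,0,0,0,0,0])

```text
t: 16.75
tool_pos: [0.5299, 0.0335, 0.2104]
tool_rot: [-0.029, 1.723, -1.254]
contact_force: [0.2, 1.0, -0.1]
opening: 0.0193
```

Run:
```python
from h import *
print(ballnow())
plan([tpose(25,-30,3,42,-20),tpose(32,-46,3,42,-20),tpose(39,-48,3,42,-20),tpose(48,-40,3,42,-20),tpose(58,-25,3,43,-20)],0,vmax=1.2,wmax=.1)
```

```text
{'ball': [25.0, -28.0], 'h': np.float64(5.2), 'th': np.float64(42.3), 'az': np.float64(-20.5), 't': 16.75, 'f': [0.2, 1.0, -0.1], 'q': [-0.43, -0.44, 2.2, 0.74, 1.18, 0.15], 'op': 0.0193}
8 rows
-0.006, -0.009, -0.005, 0.02, 0.2, 0.3, 0, 0, 0, 0, -0.45, 0.4, 0.63, 0, 0, 0, 0, -0.45, 0.4, 0.63, 0, 0, 0, 0, -0.54, 0.49, -0.05, 0, 0, 0, 0, -0.21, 0.19, -0.53, 0, 0, 0, 0, -0.21, 0.19, -0.53, 0, 0, -0, 0.009, -0.01, 0.15, -0.88, 0, 0, -0, 0.009, -0.01, 0.15, -0.88, 0
```

Request:
servo_tool(commands=[0,-0.009,-0.005,0,0.2,0.3,0,0,0,0,-0.45,0.4,0.63,0,0,0,0,-0.45,0.4,0.63,0,0,0,0,0,0,0,0])

```text
t: 17.15
tool_pos: [0.5538, 0.032, 0.2109]
tool_rot: [-0.043, 1.713, -1.253]
contact_force: [0.5, -0.1, -0.1]
opening: 0.0193
```

Run:
```python
from h import *
print(ballnow())
snap('top','t13.png',(110,105,270,265),4.5)
```

```text
{'ball': [33.3, -49.7], 'h': np.float64(5.1), 'th': np.float64(42.0), 'az': np.float64(-20.4), 't': 17.15, 'f': [0.5, -0.1, -0.1], 'q': [-0.4, -0.37, 2.14, 0.74, 1.16, 0.14], 'op': 0.0193}
```

View pics/t13.png

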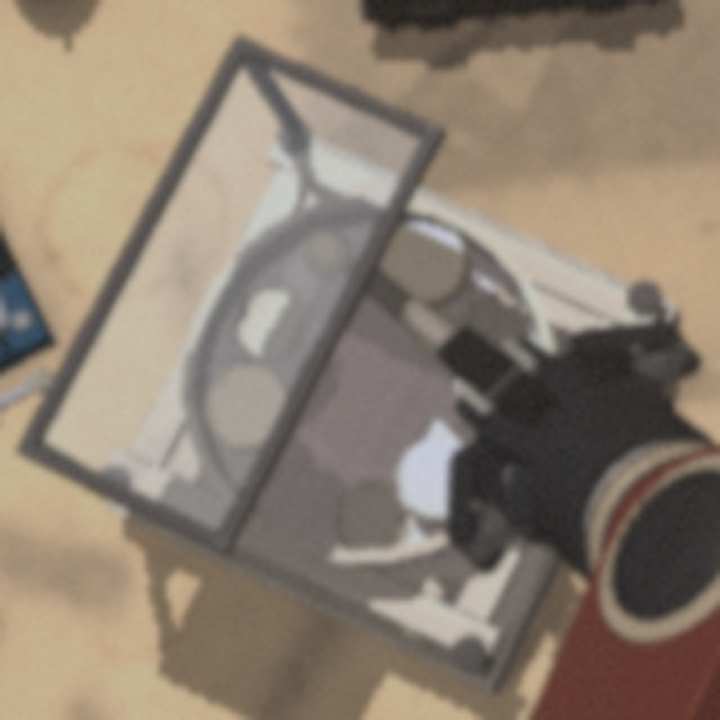

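Run:
```python
from h import *
print(tp(328,251),tp(427,265,.098))
plan([tpose(40,-50,2.5,42,-20),tpose(49,-43,2.5,42,-20),tpose(56,-32,2.5,42,-20),tpose(59,-24,2.5,43,-20)],0,vmax=1.2,wmax=.1)
```

```text
[ 50.3 -50. ] [  1.  -63.8]
5 rows
-0.005, 0.006, 0, -0.31, 0.63, -0.12, 0, 0, 0, 0, -0.45, 0.41, -0.97, 0, 0, 0, 0, -0.1, 0.09, -0.64, 0, 0, 0, 0, -0.1, 0.09, -0.64, 0, 0, -0, 0.017, 0.29, 0.01, -0.85, 0
```

Request:
servo_tool(commands=[0,0.006,0,-0.3,0.6,-0.1,0,0,0,0,-0.3,0.3,-0.1,0,0,0,0,-0.4,0.4,-0.8,0,0,0,0,-0.1,0.1,-0.64,0,0,0,0,0,0,0,0])

```text
t: 17.7
tool_pos: [0.5555, 0.0578, 0.2072]
tool_rot: [-0.04, 1.718, -1.255]
contact_force: [0.8, 0.2, -0.3]
opening: 0.0193
```

Run:
```python
from h import *
print(ballnow())
snap('top','t14.png',(110,105,270,265),4.5)
```

```text
{'ball': [57.4, -40.3], 'h': np.float64(1.4), 'th': np.float64(41.9), 'az': np.float64(-20.4), 't': 17.7, 'f': [0.8, 0.2, -0.3], 'q': [-0.35, -0.37, 2.15, 0.73, 1.12, 0.2], 'op': 0.0193}
```

View pics/t14.png

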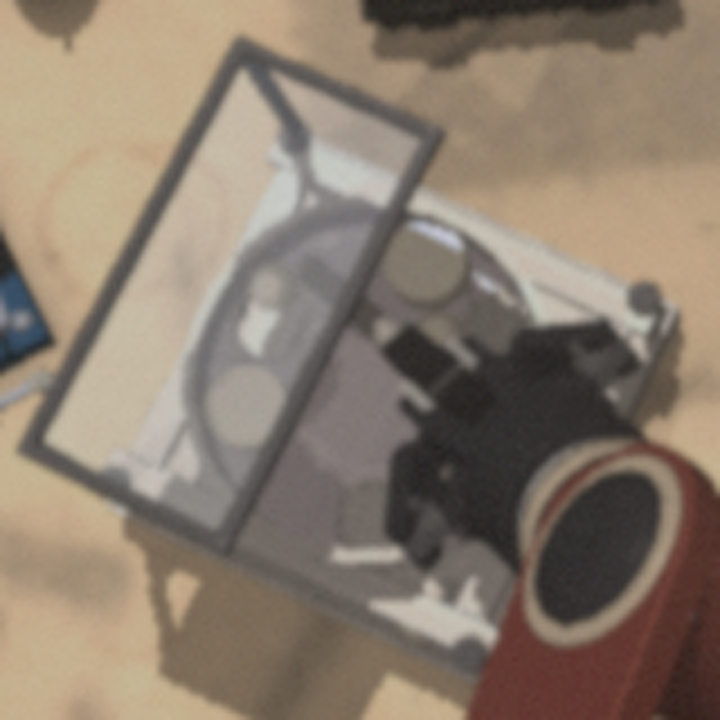

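Run:
```python
from h import *
print(tp(268,287),tp(435,327),clear(62,-26,3,42,-20))
plan([tpose(61,-24,3,42,-20)],0,vmax=1,wmax=.1)
```

```text
[ 69.2 -20.8] [-15.7 -37.6] (np.float64(4.9), np.float64(11.8))
2 rows
-0.003, -0, 0.001, 0.03, -0.13, -0.8, 0, -0.003, -0, 0.001, 0.03, -0.13, -0.8, 0
```

Request:
servo_tool(commands=[0,0,0,0.05,-0.15,-0.8,0,0,0,0,0.05,-0.1,-0.6,0,0,0,0,0,0,0,0])

```text
t: 18.05
tool_pos: [0.5428, 0.0665, 0.2087]
tool_rot: [-0.039, 1.717, -1.256]
contact_force: [-0.1, -0.1, -2.1]
opening: 0.019
```

Run:
```python
from h import *
print(ballnow())
snap('top','t15.png',(110,105,270,265),4.5)
```

```text
{'ball': [59.8, -25.3], 'h': np.float64(2.8), 'th': np.float64(42.0), 'az': np.float64(-20.5), 't': 18.05, 'f': [-0.1, -0.1, -2.1], 'q': [-0.34, -0.42, 2.18, 0.73, 1.12, 0.21], 'op': 0.019}
```

View pics/t15.png

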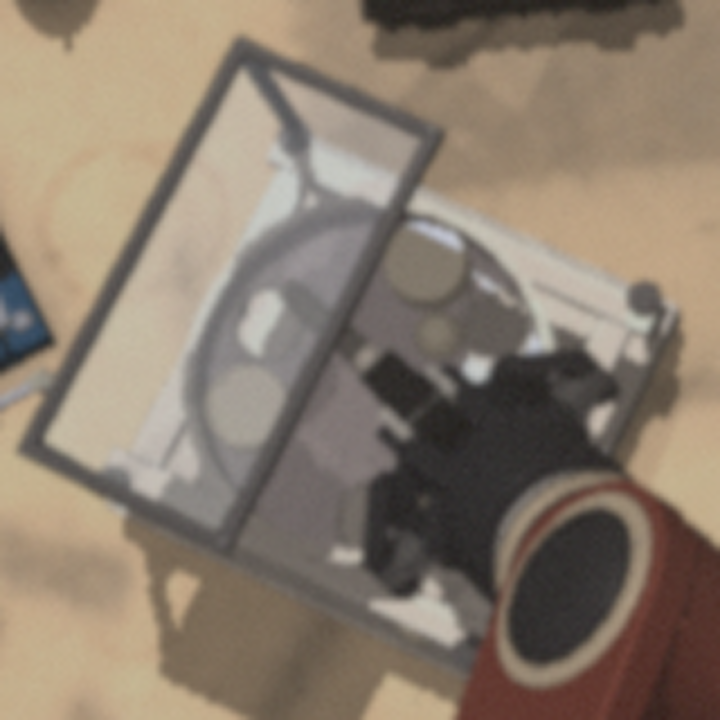

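Run:
```python
from h import *
print(tp(437,334),clear(-2,-19,3,8),clear(-2,-19,3,12,-20), clear(-36,-48,3,10,-20))
a=tpose(10,-7,60,42,-20)
plan([a,tpose(-14,-15,45,12,-20)],0,vmax=3.2,wmax=.13)
```

```text
[-18.2 -34.8] (np.float64(6.9), np.float64(59.4)) (np.float64(12.8), np.float64(59.9)) (np.float64(39.4), np.float64(17.8))
8 rows
-0.002, -0, 0, 0.05, -2.6, 0.03, 0, -0.002, -0, 0, 0.05, -2.6, 0.03, 0, -0.002, -0, 0, 0.05, -2.6, 0.02, 0, 0, -0, -0.105, -1.22, 0.38, 0.31, 0, 0, -0, -0.105, -1.26, 0.25, 0.31, 0, 0, -0, -0.105, -1.28, 0.12, 0.31, 0, 0, -0, -0.105, -1.28, -0.02, 0.31, 0, 0, -0, -0.105, -1.27, -0.15, 0.31, 0
```

Run:
```python
from h import *
for f in (0,.2,.4,.6,.8,1): print(clear(10-24*f,-7-8*f,60-15*f,42-30*f,-20))
```

```text
(np.float64(13.1), np.float64(75.5))
(np.float64(14.6), np.float64(76.2))
(np.float64(16.0), np.float64(74.9))
(np.float64(17.1), np.float64(71.6))
(np.float64(17.9), np.float64(67.1))
(np.float64(18.1), np.float64(62.1))
```

Request:
servo_tool(commands=[0,0,0,0.05,-2.6,0,0,0,0,0,0.05,-2.6,0,0,0,0,0,0.05,-2.6,0,0,0,0,0,0.2,0,0,0,0,0,0,0,0,0,0])

```text
t: 18.6
tool_pos: [0.5023, 0.0267, 0.2651]
tool_rot: [-0.04, 1.717, -1.257]
contact_force: [-0.5, 0.2, -1.2]
opening: 0.0192
```

Run:
```python
from h import *
print(ballnow())
plan([tpose(-8,-15,45,12,-20)],0,vmax=3.2,wmax=.13)
```

```text
{'ball': [6.4, -5.6], 'h': np.float64(59.1), 'th': np.float64(41.9), 'az': np.float64(-20.5), 't': 18.6, 'f': [-0.5, 0.2, -1.2], 'q': [-0.47, -0.57, 2.19, 0.71, 1.32, 0.21], 'op': 0.0192}
5 rows
-0.001, -0, -0.104, -1.37, 0.5, 0.29, 0, -0.001, -0, -0.104, -1.42, 0.35, 0.29, 0, -0.001, -0, -0.104, -1.44, 0.2, 0.29, 0, -0.001, -0, -0.104, -1.46, 0.05, 0.3, 0, -0.001, -0, -0.104, -1.45, -0.1, 0.3, 0
```

Request:
servo_tool(commands=[0,0,-0.104,-1.3,0.4,0.3,0,0,0,-0.104,-1.4,0.3,0.3,0,0,0,-0.104,-1.4,0.2,0.3,0,0,0,-0.104,-1.4,0,0.3,0,0,0,-0.104,-1.4,-0.1,0.3,0,0,0,0,0,0,0,0,0,0,0,0,0,0,0])

```text
t: 19.3
tool_pos: [0.5602, 0.0666, 0.2797]
tool_rot: [-0.544, 1.779, -1.636]
contact_force: [0.2, -0.5, -1.2]
opening: 0.0194
```

Run:
```python
from h import *
print(ballnow())
plan([tpose(-3,-20,3,11,-20)],0,vmax=1.6,wmax=.13)
plan([tpose(-24,-38,3,11,-20)],0,vmax=1,start=tpose(-3,-20,3,11,-20))
```

```text
{'ball': [-9.0, -10.9], 'h': np.float64(31.3), 'th': np.float64(10.6), 'az': np.float64(-17.8), 't': 19.3, 'f': [0.2, -0.5, -1.2], 'q': [-0.09, -0.21, 1.79, 0.15, 1.45, 0.7], 'op': 0.0194}
2 rows
0.004, -0.003, 0.004, -0.11, 1.47, 0.27, 0, 0.004, -0.003, 0.004, -0.11, 1.47, 0.27, 0
3 rows
0, 0, 0, 0.44, -0.09, 0.8, 0, 0, 0, 0, 0.44, -0.09, 0.8, 0, 0, 0, 0, 0.44, -0.09, 0.8, 0
```

Request:
servo_tool(commands=[0,0,0,-0.2,1.3,0.4,0,0,0,0,-0.1,1.2,0.2,0,0,0,0,0,0.2,0,0,0,0,0,0,0,0,0])

```text
t: 19.7
tool_pos: [0.5684, 0.0671, 0.2483]
tool_rot: [-0.543, 1.784, -1.635]
contact_force: [-0.4, 0.2, 6.6]
opening: 0.019
```

Run:
```python
from h import *
print(ballnow())
snap('top','t16.png',(110,105,270,265),4.5)
plan([tpose(-25,-40,3,11,-20)],0,vmax=1)
```

```text
{'ball': [-4.9, -17.6], 'h': np.float64(-0.1), 'th': np.float64(10.6), 'az': np.float64(-16.8), 't': 19.7, 'f': [-0.4, 0.2, 6.6], 'q': [-0.09, -0.17, 1.81, 0.15, 1.39, 0.69], 'op': 0.019}
3 rows
0.003, -0.003, 0.002, 0.38, -0.17, 0.87, 0, 0.003, -0.003, 0.002, 0.38, -0.17, 0.87, 0, 0.003, -0.003, 0.002, 0.39, -0.17, 0.87, 0
```

View pics/t16.png

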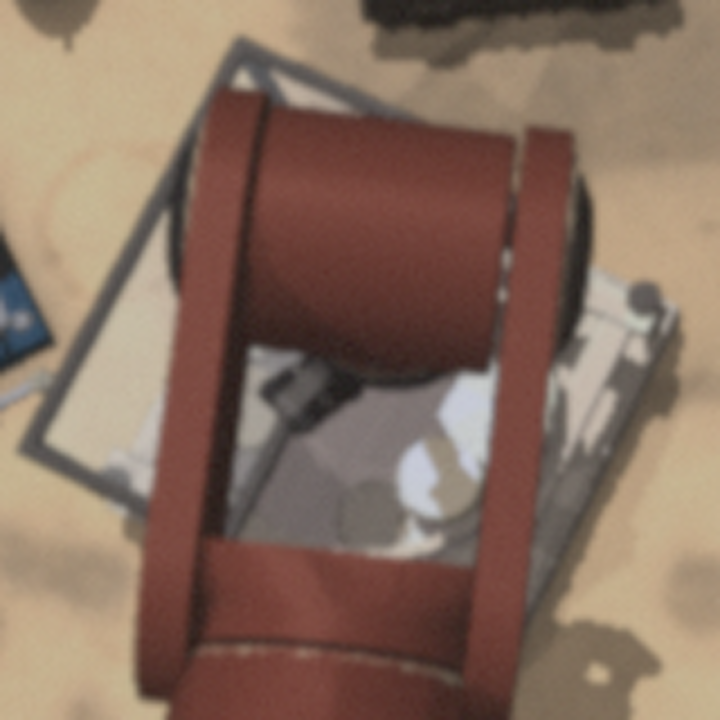

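Request:
servo_tool(commands=[0,0,0,-0.3,-0.4,0.2,0,0,0,0,0,0,0,0,0,0,0,0.44,-0.09,0.83,0,0,0,0,0.44,-0.09,0.83,0,0,0,0,0.44,-0.09,0.83,0,0,0,0,0,0,0,0])

```text
t: 20.35
tool_pos: [0.5797, 0.0363, 0.2535]
tool_rot: [-0.541, 1.783, -1.637]
contact_force: [0.2, 0.4, -1.1]
opening: 0.019
```

Run:
```python
from h import *
print(ballnow())
look('l6.png')
plan([tpose(-30,-20,45,18,-10),tpose(-50,0,60,36,0)],0,vmax=3)
```

```text
{'ball': [-28.1, -41.3], 'h': np.float64(5.1), 'th': np.float64(10.6), 'az': np.float64(-17.4), 't': 20.35, 'f': [0.2, 0.4, -1.1], 'q': [-0.14, -0.15, 1.78, 0.15, 1.41, 0.64], 'op': 0.019}
5 rows
-0.018, -0.09, 0.064, 1.12, -1.94, -0.54, 0, -0.018, -0.09, 0.064, 0.94, -1.99, -0.66, 0, -0.027, -0.052, 0.104, 2.27, -0.38, 0.06, 0, -0.027, -0.052, 0.104, 2.22, -0.61, -0.07, 0, -0.027, -0.052, 0.104, 2.13, -0.84, -0.21, 0
```

View pics/l6.png

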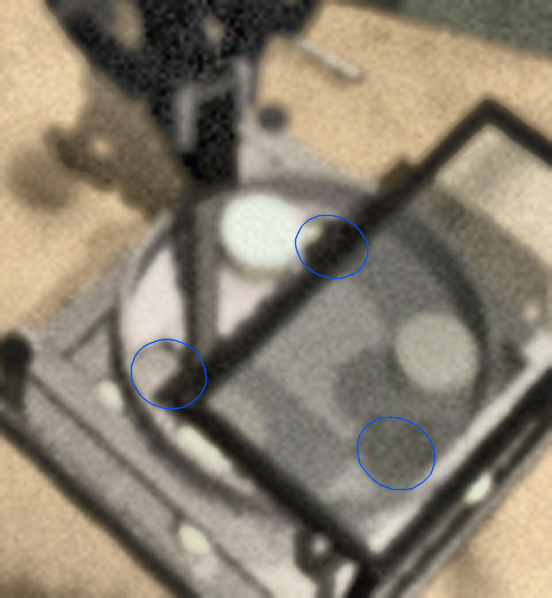

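Request:
servo_tool(commands=[-0.018,-0.09,0.064,1.1,-2.2,-0.5,0,-0.018,-0.09,0.064,0.9,-2.2,-0.7,0,-0.027,-0.052,0.104,2.3,-0.5,0,0,-0.027,-0.052,0.104,2.2,-0.7,0,0,-0.027,-0.052,0.104,2.1,-1,-0.2,0,0,0,0,2,-2,0,0,0,0,0,2,-2,0,0,0,0,0,0,0,0,0,0,0,0,0,0,0,0])

```text
t: 21.3
tool_pos: [0.4875, -0.0899, 0.2948]
tool_rot: [-0.416, 1.612, -1.047]
contact_force: [0.1, -1.0, -1.5]
opening: 0.0189
```

Run:
```python
from h import *
print(ballnow())
snap('top','t17.png',(110,105,270,265),4.5)
look('l7.png')
```

```text
{'ball': [-110.4, 0.2], 'h': np.float64(79.1), 'th': np.float64(36.9), 'az': np.float64(0.5), 't': 21.3, 'f': [0.1, -1.0, -1.5], 'q': [-0.68, -0.3, 1.93, 0.63, 1.68, -0.24], 'op': 0.0189}
```

View pics/t17.png

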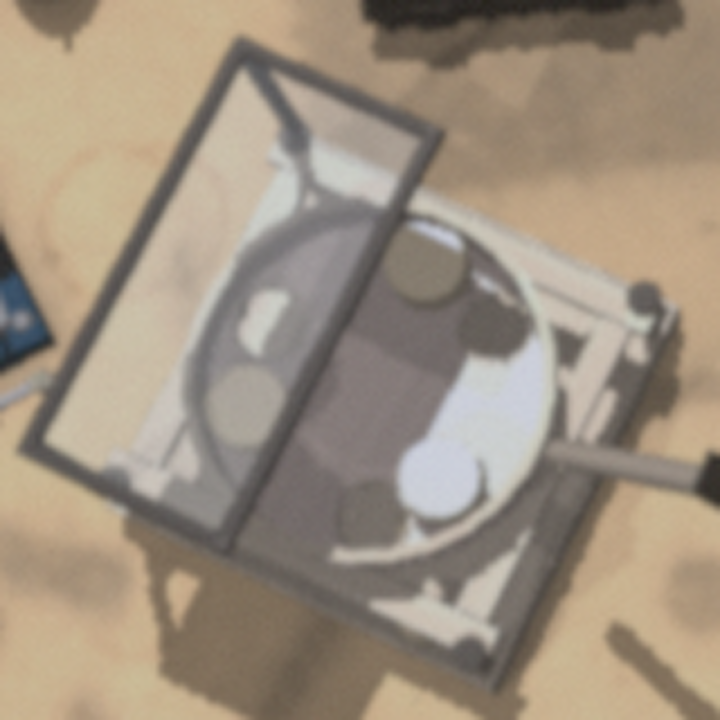

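View pics/l7.png

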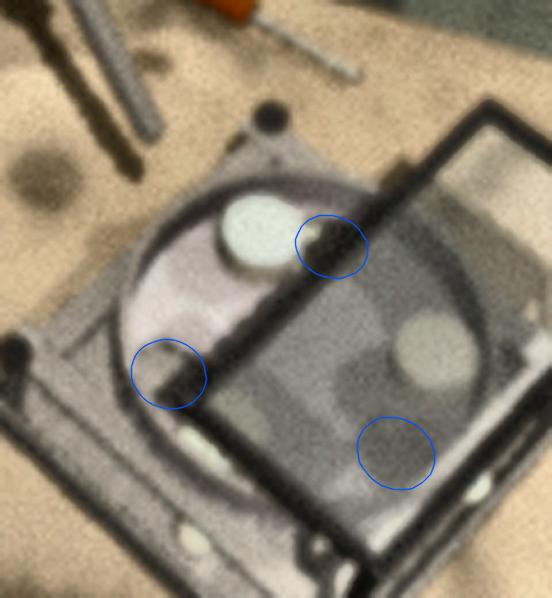

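Run:
```python
from h import *
p,Rm,o=pose();c=p+Rm@BO
for n,cr,s,w in(('top',(220,180),8,(80,60)),('scene',(290,190),8,(60,60))):
    im=load(n)
    side=np.cross(Rm[:,1],(c-im['cam_to_world'][:3,3]));side/=np.linalg.norm(side)
    P=[([c+Rm[:,1]*.007,c+side*.007,c-Rm[:,1]*.08+side*.007,c-Rm[:,1]*.08-side*.007,c-side*.007],(0,255,255))]
    overlay(im,(*cr,cr[0]+w[0],cr[1]+w[1]),s,P,'o6%s.png'%n)
G=np.array([0.49588946,-0.35041453,0.16694194]);GR=R.from_rotvec([-0.365,1.643,-1.16]).as_matrix()
x,y,z,a=rest_axes()
print('tip at grasp vs foot (rest axes mm)',[(1000*(G+GR@(BO+[0,.007,0])-foot())@v).round(1) for v in(x,y,z)], 'axis',GR[:,1],-a)
```

```text
tip at grasp vs foot (rest axes mm) [np.float64(3.1), np.float64(-4.3), np.float64(0.4)] axis [ 0.29616172  0.48474085 -0.82299122] [ 0.28418342  0.49822657 -0.81915204]
```

View pics/o6top.png

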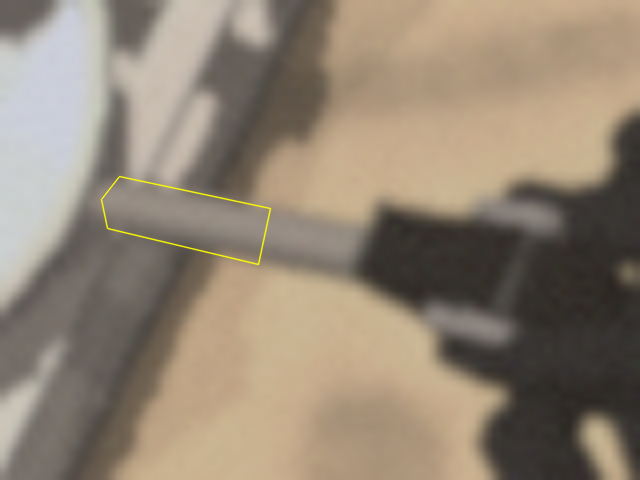

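View pics/o6scene.png

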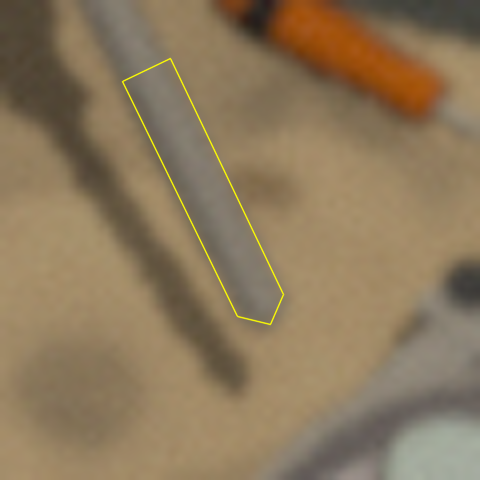

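```bash
cat >> h.py <<'E'
GP=np.array([0.49588946,-0.35041453,0.16694194]);GR=R.from_rotvec([-0.3665,1.6455,-1.1595]).as_matrix()
def home(back,ly=.002,n=.002):
    x,y,z,a=rest_axes(); nn=np.cos(np.deg2rad(35))*x+np.sin(np.deg2rad(35))*z
    Q=Rd(-a,-y)*1.0
    return GP+ly*y+n*nn-GR[:,1]*back, GR
E
python3 - <<'E'
from h import *
p,Rm,o=pose();print(p)
up=(p+np.array([0,0,.06]),Rm)
print(home(.24)[0],home(.16)[0])
plan([up,home(.24)],0,vmax=4)
E
```

```text
[ 0.48764363 -0.08903017  0.29475846]
[ 0.42442516 -0.46443411  0.36574411] [ 0.44793807 -0.42562292  0.2998591 ]
12 rows
0, 0, 0, -1.8, -2.4, 0.02, 0, 0, 0, 0, -1.8, -2.4, 0.02, 0, 0.007, 0.009, -0.004, 2.89, -2.3, 0.96, 0, 0.007, 0.009, -0.004, 2.89, -2.28, 1, 0, 0.007, 0.009, -0.004, 2.89, -2.26, 1.04, 0, 0.007, 0.009, -0.004, 2.89, -2.24, 1.08, 0, 0.007, 0.009, -0.004, 2.89, -2.22, 1.12, 0, 0.007, 0.009, -0.004, 2.89, -2.2, 1.16, 0, 0.007, 0.009, -0.004, 2.89, -2.18, 1.19, 0, 0.007, 0.009, -0.004, 2.88, -2.16, 1.23, 0, 0.007, 0.009, -0.004, 2.88, -2.14, 1.27, 0, 0.007, 0.009, -0.004, 2.88, -2.12, 1.31, 0
```

Request:
servo_tool(commands=[0,0,0,-1.8,-2.4,0,0,0,0,0,-1.8,-2.4,0,0,0.007,0.009,-0.004,2.9,-2.3,1,0,0.007,0.009,-0.004,2.9,-2.3,1,0,0.007,0.009,-0.004,2.9,-2.3,1,0,0.007,0.009,-0.004,2.9,-2.2,1.1,0,0.007,0.009,-0.004,2.9,-2.2,1.1,0,0.007,0.009,-0.004,2.9,-2.2,1.2,0,0.007,0.009,-0.004,2.9,-2.2,1.2,0,0.007,0.009,-0.004,2.9,-2.2,1.2,0,0.007,0.009,-0.004,2.6,-2,1.2,0,0,0,0,1.2,-1,0.6,0,0,0,0,0,0,0,0,0,0,0,0,0,0,0])

```text
t: 22.8
tool_pos: [0.4402, -0.44, 0.3676]
tool_rot: [-0.387, 1.631, -1.131]
contact_force: [0.1, -0.6, -1.0]
opening: 0.0191
```

Run:
```python
from h import *
p,Rm,o=pose();print(p,o['t'],o['contact_force'],Rm.T@(home(.24)[0]-p)*1000)
plan([home(.16)],0,vmax=3)
```

```text
[ 0.4401783  -0.43997125  0.36755356] 22.8 [ 0.07681238 -0.59539189 -0.9679031 ] [ 24.81042589 -15.14282049  -2.23717947]
3 rows
0.006, 0.01, -0.002, 0.85, 2.16, -0.03, 0, 0.006, 0.01, -0.002, 0.84, 2.16, -0.03, 0, 0.006, 0.01, -0.002, 0.84, 2.16, -0.04, 0
```

Request:
servo_tool(commands=[0.006,0.01,-0.002,1.2,1.2,0,0,0.006,0.01,-0.002,1,1.5,0,0,0.006,0.01,-0.002,0.3,1.8,0,0,0,0,0,0,0,0,0,0,0,0,0,0,0,0])

```text
t: 23.3
tool_pos: [0.4455, -0.4296, 0.3116]
tool_rot: [-0.369, 1.645, -1.157]
contact_force: [0.7, 0.1, -0.0]
opening: 0.019
```

Run:
```python
from h import *
p,Rm,o=pose();print(p,o['t'],o['contact_force'],Rm.T@(home(.16)[0]-p)*1000)
plan([home(.15),home(.1)],0,vmax=2)
snap('top','t18.png',(250,130,450,280),4)
snap('scene','s18.png',(100,50,300,200),4)
```

```text
[ 0.44545147 -0.42964319  0.31156423] 23.3 [ 0.6669363   0.08572705 -0.01273249] [ 2.75371336 12.31960043  0.01577138]
5 rows
0.001, 0.001, -0, 0.14, 1.12, 0, 0, 0.001, 0.001, -0, 0.14, 1.12, 0, 0, 0, 0, 0, 0, 1.67, 0, 0, 0, 0, 0, 0, 1.67, 0, 0, 0, 0, 0, 0, 1.67, 0, 0
```

View pics/t18.png

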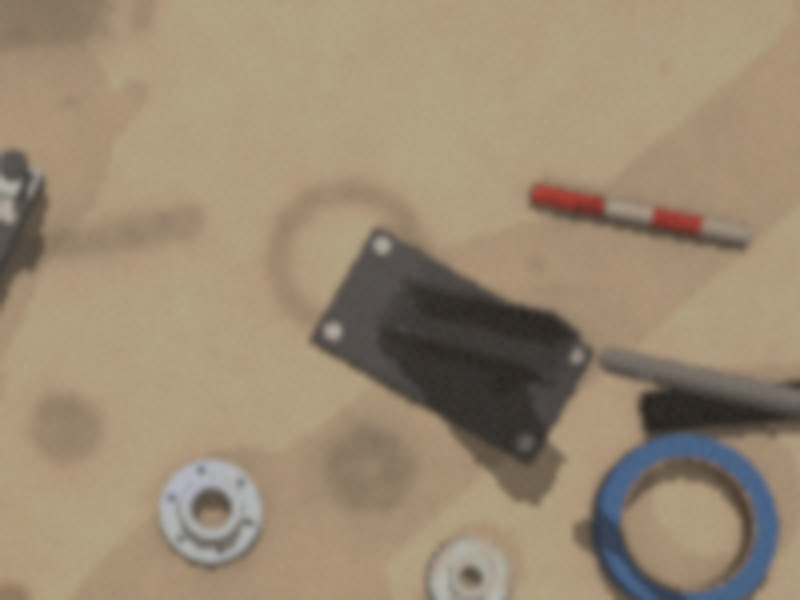

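Request:
servo_tool(commands=[0,0,0,0.15,1.5,0,0,0,0,0,0,2,0,0,0,0,0,0,2,0,0,0,0,0,0,2,0,0,0,0,0,0,0,0,0])

```text
t: 23.9
tool_pos: [0.4684, -0.3945, 0.2483]
tool_rot: [-0.37, 1.639, -1.163]
contact_force: [-1.0, 0.9, -2.1]
opening: 0.0189
```

Run:
```python
from h import *
p,Rm,o=pose();print(p,o['t'],o['contact_force'],Rm.T@(home(0)[0]-p)*1000,R.from_matrix(Rm.T@GR).as_rotvec())
```

```text
[ 0.46840327 -0.39452468  0.24830383] 23.9 [-0.9953757   0.8924046  -2.08085168] [ 0.98410735 96.4384017  -1.74212199] [-0.00332979  0.00472875  0.00391134]
```

Request:
servo_tool(commands=[-0.003,0.004,0.004,0,2,-0.1,0,0,0,0,0,2,-0.1,0,0,0,0,0,2,0,0,0,0,0,0,1.5,0,0,0,0,0,0,0,0,0])

```text
t: 24.4
tool_pos: [0.4904, -0.3564, 0.1842]
tool_rot: [-0.366, 1.642, -1.163]
contact_force: [-0.9, 0.0, -1.6]
opening: 0.0192
```

Run:
```python
from h import *
p,Rm,o=pose();print(p,o['t'],o['contact_force'],Rm.T@(home(0)[0]-p)*1000,R.from_matrix(Rm.T@GR).as_rotvec())
snap('top','t19.png',(300,165,470,300),4.5)
```

```text
[ 0.49044146 -0.3564081   0.18418702] 24.4 [-0.85580399  0.01842152 -1.55889207] [ 1.23473406 18.66600862 -0.58192597] [-0.00365275  0.00135025  0.00184249]
```

View pics/t19.png

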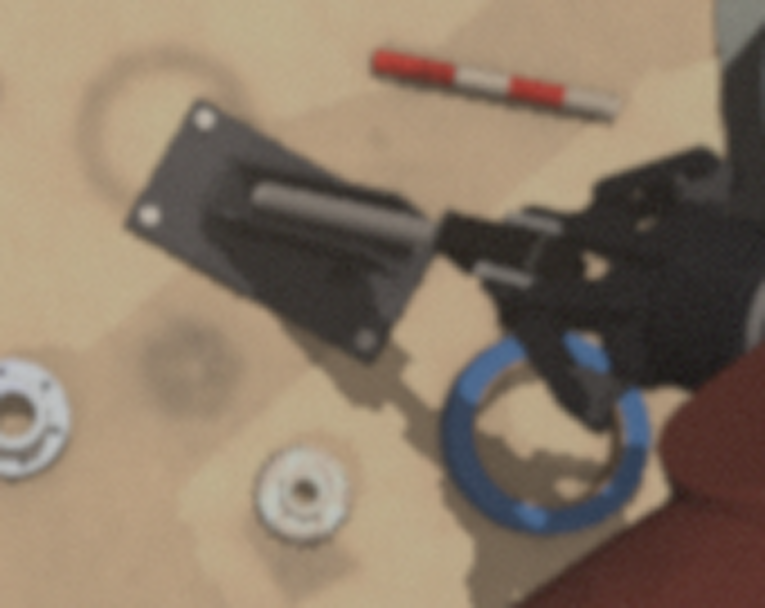

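Request:
servo_tool(commands=[0,0,0,0,0.9,0,0,0,0,0,0,0.6,0,0,0,0,0,0.1,0.2,0,0,0,0,0,0,0,0,0])

```text
t: 24.85
tool_pos: [0.496, -0.3513, 0.1721]
tool_rot: [-0.367, 1.637, -1.169]
contact_force: [-0.6, 0.3, -1.3]
opening: 0.019
```

Run:
```python
from h import *
p,Rm,o=pose();print(p,o['t'],o['contact_force'],Rm.T@(home(0)[0]-p)*1000,R.from_matrix(Rm.T@GR).as_rotvec())
```

```text
[ 0.49599926 -0.35125777  0.17207194] 24.85 [-0.58886974  0.31577055 -1.29735108] [ 0.33005203  4.53486993 -2.62120017] [-0.00873335  0.00328927  0.00447043]
```

Request:
servo_tool(commands=[-0.008,0.003,0.004,0.1,0.3,-0.2,0,0,0,0,0.1,0.2,0,0,0,0,0,0,0,0,0])

```text
t: 25.15
tool_pos: [0.4951, -0.35, 0.1672]
tool_rot: [-0.366, 1.644, -1.162]
contact_force: [-0.2, 0.7, -1.7]
opening: 0.0189
```

Run:
```python
from h import *
p,Rm,o=pose();print(p,o['t'],o['contact_force'],Rm.T@(home(0)[0]-p)*1000,R.from_matrix(Rm.T@GR).as_rotvec())
```

```text
[ 0.49511987 -0.35001752  0.16720531] 25.15 [-0.18416515  0.66604202 -1.68284757] [-1.8775125   0.20105283 -1.1437574 ] [-0.00213996  0.00033219  0.0007116 ]
```

Request:
servo_tool(commands=[0,0,0,0,0,0,0.3,0,0,0,0,0,0,0.6,0,0,0,0,0,0,1,0,0,0,0,0,0,1,0,0,0,0,0,0,1,0,0,0,0,0,0,1])

```text
t: 25.75
tool_pos: [0.4958, -0.3507, 0.1688]
tool_rot: [-0.365, 1.641, -1.163]
contact_force: [0.2, -0.7, -0.1]
opening: 0.0854
```

Run:
```python
from h import *
p,Rm,o=pose();print(p,o['t'],o['contact_force'],o['opening'],Rm.T@(home(0)[0]-p)*1000)
snap('top','t20.png',(300,165,470,300),4.5)
snap('scene','s20.png',(130,140,300,260),4.4)
```

```text
[ 0.49575333 -0.35073594  0.16882891] 25.75 [ 0.18154935 -0.69654369 -0.14179396] 0.08536562489705175 [-1.21326932  1.6940505  -2.07633211]
```

View pics/t20.png

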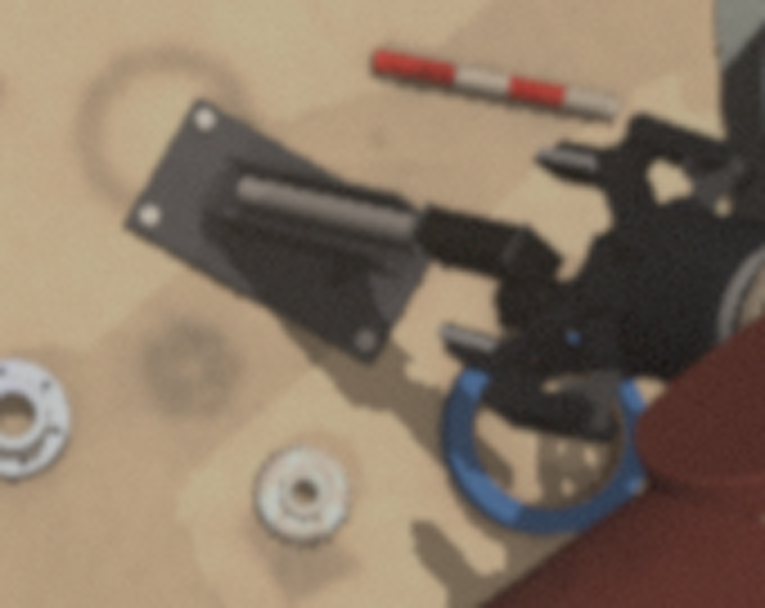

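View pics/s20.png

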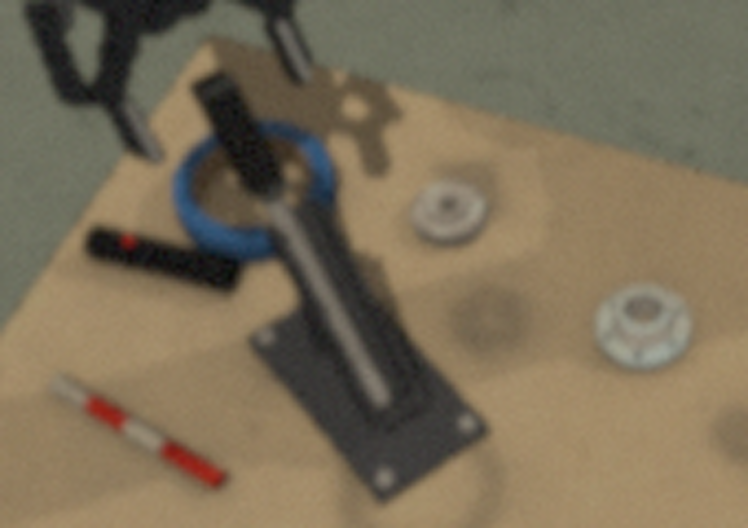

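Request:
servo_tool(commands=[0,0,0,0,-1,0,1,0,0,0,0,-2,0,1,0,0,0,0,-3,0,1,0,0,0,0,-3,0,1,0,0,0,0,-3,0,1,0,0,0,2.5,-2,0,1,0,0,0,2.5,-2,0,1,0,0,0,0,0,0,1,0,0,0,0,0,0,1])

```text
t: 26.75
tool_pos: [0.4238, -0.4695, 0.2813]
tool_rot: [-0.368, 1.639, -1.166]
contact_force: [0.3, -0.1, -0.4]
opening: 0.0853
```

Run:
```python
from h import *
p,Rm,o=pose();print(p,o['t'],o['contact_force'],o['opening'],o['dq'].round(3))
snap('top','t21.png')
snap('scene','s21.png',(100,100,460,360),2.2)
a=load('top');
f=cv2.resize(a['frame'][165:300,300:470,::-1],None,fx=4.5,fy=4.5,interpolation=cv2.INTER_CUBIC);cv2.imwrite('pics/t21b.png',f)
x,y,z,ax=rest_axes()
```

```text
[ 0.42378215 -0.46945368  0.28125415] 26.75 [ 0.33026042 -0.05216487 -0.44795053] 0.08531138976370647 [-0.026  0.008 -0.024 -0.01   0.002 -0.003]
```

View pics/t21.png

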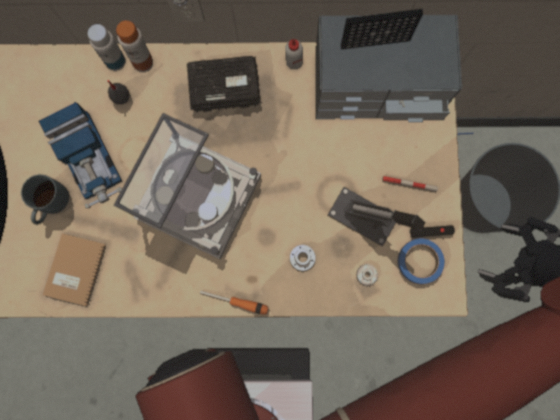

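View pics/t21b.png

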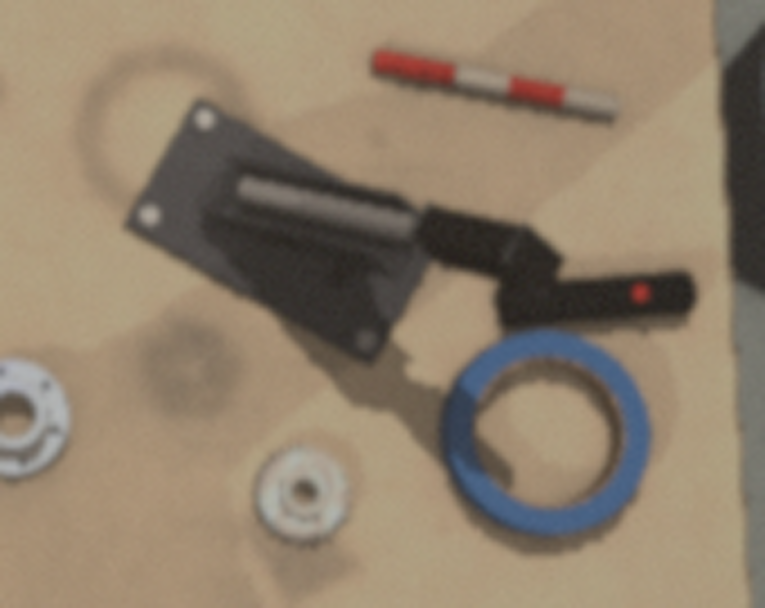

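View pics/s21.png

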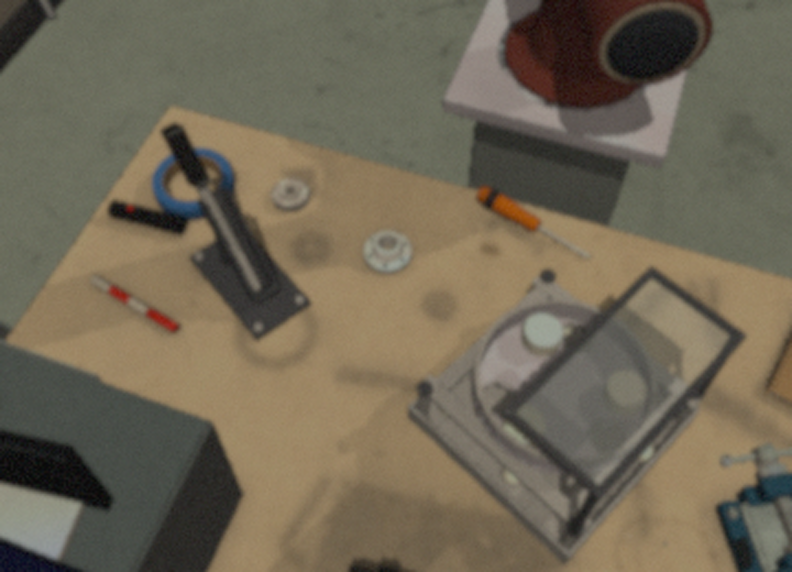

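Run:
```python
from h import *
def pair(A,B,c,s,out):
    r=[]
    for f in(A,B):
        im=cv2.imread('pics/'+f); r.append(cv2.resize(im[c[1]:c[3],c[0]:c[2]],None,fx=s,fy=s,interpolation=cv2.INTER_CUBIC))
    cv2.imwrite('pics/'+out,np.vstack(r))
snap('scene','s22.png')
pair('top0.png','t21.png',(345,195,430,230),8,'pt.png')
pair('scene0.png','s22.png',(170,150,230,240),5,'ps.png') if 0 else None
r=[cv2.resize(cv2.imread('pics/'+f)[145:245,165:235],None,fx=5.5,fy=5.5,interpolation=cv2.INTER_CUBIC) for f in('scene0.png','s22.png')]
cv2.imwrite('pics/ps.png',np.hstack(r))
```

```text
(no output)
```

View pics/pt.png

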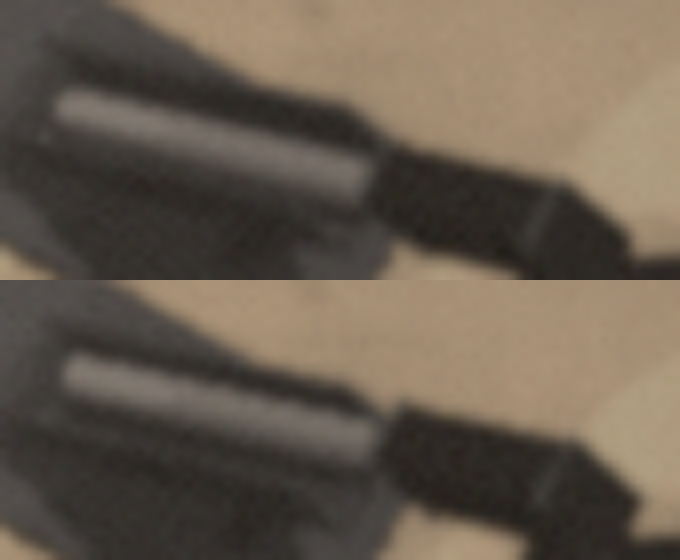

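View pics/ps.png

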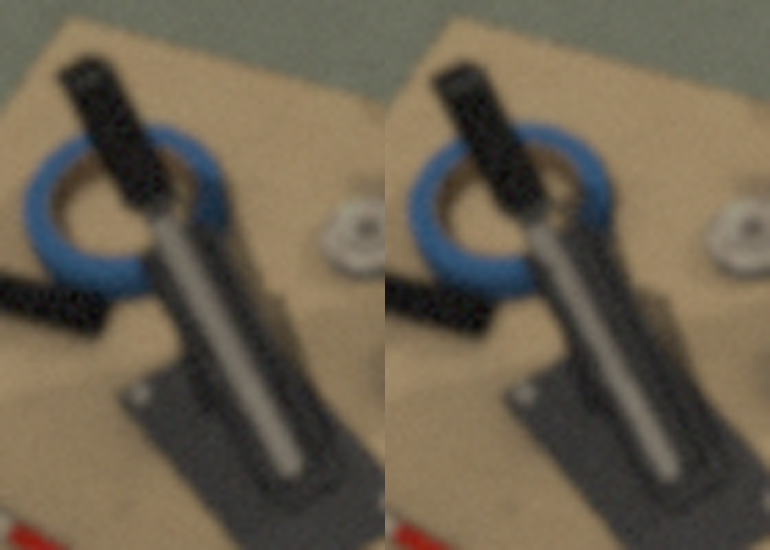

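Run:
```python
from h import *
a=cv2.imread('pics/t21.png');cv2.imwrite('pics/t22.png',cv2.resize(a[105:265,110:270],None,fx=4.5,fy=4.5,interpolation=cv2.INTER_CUBIC))
d=load('top')['depth']
for n,u,v in(('B2',427,265),('B1',440,480)): print(n,tp(u,v,.098))
```

```text
B2 [  1.  -63.8]
B1 [-53.1  31. ]
```

View pics/t22.png

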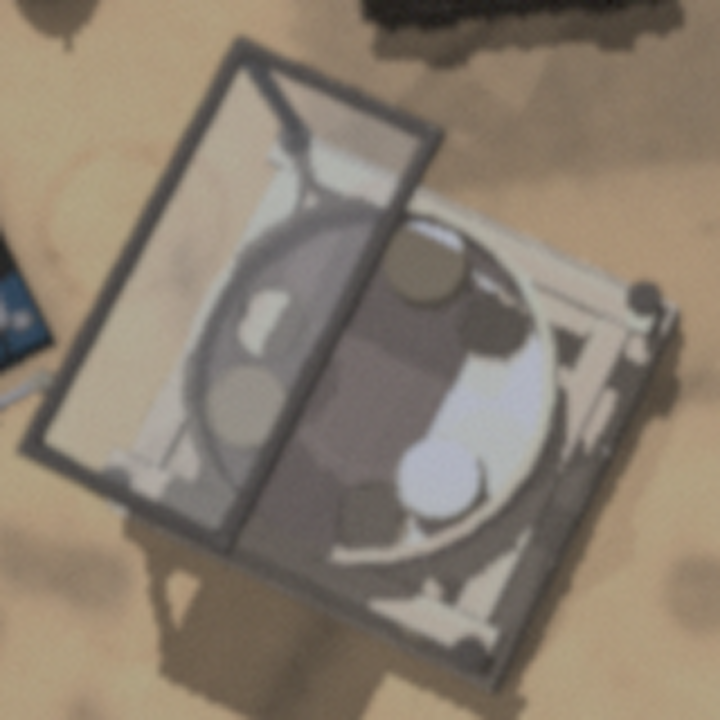

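```bash
python3 -c "
from h import *
print(monitor.get_obs()['t'], ticket.finish_job())"
```

```text
the job is handed in; nothing more can be done
26.9 None
```

I took the rod from its rest and pushed all six small beads through the holes. Three of those pushes went in at a slant under the guard. I then laid the rod back in the trough, stirring end down, opened the gripper and backed away. I handed the job in at about 27 s of robot time.

**Pan:** the last top and scene pictures show only the three large beads, and the three holes look clear. Each small bead was gone after its push. I saw beads in the tray but could not count all six there, because the pan hides most of it.

**Rod:** it sits in the trough about 4 mm to one side of where it started, which is within the trough's 6 mm of play. Along its length it appears to be fully down on the stop.

**Flange and gear:** neither has moved in the pictures.

**Forces:** the highest force I read was about 13 N, when the rod tip touched the sieve plate. The gripper went nowhere near the beads.

**What went wrong on the way:** two pushes slipped past their bead and I repeated them. One large bead, big_2, was nudged about 5 mm and stayed in the pan.

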